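# Prop open an equipment cover on its folding stay

## Task

Open this sheet-metal enclosure for inspection. First lift the contactor module off its cover and set it gently, upright, well on the round rubber mat; then raise the cover by its bar handle and push the knuckle of the folding stay away from you, past straight to its stop, so that the stay locks and the cover stays up unaided. Leave the other things on the bench where they are.

Things in the scene. Friction and masses are not known exactly. Their poses are not given: they have to be found in the camera images.
- case: Fixed sheet-steel enclosure, 170 mm deep (x) by 240 mm wide (y), 112 mm high to its rim, open below the cover. Origin: centre of its underside, on the table. Its x axis points from its front to its hinge side (roughly away from the robot), y to its left, z up.
- lid (a joint): Hinged cover: steel plate 170 x 240 x 8 mm, 0.5 kg; closed, its top is 120 mm above the table. Value in rad: 0 closed, grows as the front edge rises. Damped hinge (3 N m s/rad: raise it at about 0.3 rad/s); let go unlocked it sinks shut slowly. At 1.31, its highest, the stay is straight; locked it rests at 1.30. Pushing the knuckle raises it the last part of the way.
- hinge (a point): Point on the hinge axis at the middle of the enclosure's far rim, 112 mm above the table. The hinge axis runs along the enclosure's y.
- handle (a point): Middle of the cover's handle: round bar 12 mm thick, 100 mm long, parallel to the hinge, on two end posts, near the cover's front edge. Bar centre 34 mm above the cover's face; shut, 155 mm in front of the hinge axis and 42 mm above it. It can turn between fingers pinching it across. Axes as the cover's: x towards the hinge, y along the bar, z off the outer face.
- stay (a joint): Fold of the two-link stay on the enclosure's right flank (its -y side): 0 folded with the cover shut, 2.58 rad with the links straight, 2.78 at its stop past straight, where the weight of the cover holds it locked. Follows the cover (1.63 with the cover at 1.10).
- knuckle (a point): The stay's middle pivot is a round pin 14 mm thick sticking out sideways (enclosure's -y). The point is on its axis, 13 mm in from its free end. Cover shut, it hangs low beside the flank; as the cover rises it swings to the front and up. Pushed towards the hinge side, square to the line from foot to head, it passes that line and stops 6 mm beyond.
- stay_foot (a point): Axis of the stay's lower pivot on the enclosure's flank, in the plane of knuckle (same y in the enclosure's frame). Each link is a flat bar 14 x 5 mm, 58.6 mm between its pivots.
- stay_head (a point): Axis of the stay's upper pivot on the cover's side edge, 100 mm from the hinge, in the same plane; it moves with the cover.
- module_mid (a point): Centre of the contactor module: grey plastic block with a dark band and small brass terminals on top, 70 mm (its x) by 44 mm (its y) by 50 mm high, about 0.3 kg, standing loose on the cover behind the handle at the start. The point is 25 mm above its underside. Grip it across the 44 mm.
- module: The same module; origin at the centre of its underside, axes as above, z up when upright.
- mat_top (a point): Centre of the top face of the fixed round black rubber mat, 150 mm across and 5 mm thick, on the table to the left or right of the enclosure (the parts bin stands on the other side).
- bin: Bystander: open black parts bin, 110 x 90 x 50 mm. Origin: centre of its underside.
- wrench: Bystander: steel wrench 160 mm long lying in front of the enclosure.
- screwdriver: Bystander: screwdriver 200 mm long with a black handle, lying near the robot.
- spray: Bystander: white bottle, 56 mm thick, 170 mm high.
- carton: Bystander: cardboard carton, 120 x 100 x 100 mm.
- meter: Bystander: black hand-held meter, 150 x 80 x 35 mm.
- cup: Bystander: metal cup, 70 mm across, 80 mm high.
Not all that is in view belongs to the job. Of the things shaped like the module, the grey one is meant.

How it is judged:
On the way, in this order (a step that is already met when the one before it is completed fails the run):
1. the module stands upright on the mat, let go (horizontal distance between module_mid and mat_top below 0.045 m and angle between module's own z axis and vertical below 0.1 rad and z of module in the frame of mat_top between -0.005 and 0.005 m and contact force between the fingers and module below 0.1 N and linear speed of module below 0.02 m/s), for 0.2 s.
2. the cover is raised by more than 0.8 rad (value of joint lid above 0.8 rad), for 0.1 s.
3. the stay is pushed past straight and holds the cover (value of joint stay above 2.66 rad and value of joint lid above 1.22 rad), for 0.2 s.
At the end, for the whole second after the job is handed in: The stay is past straight (fold above 2.66 rad), the cover stands still above 1.22 rad, and the module stands still and upright (within 0.1 rad) on the mat's top, its centre within 45 mm of the mat's centre (all of step 3 and horizontal distance between module_mid and mat_top below 0.045 m and angle between module's own z axis and vertical below 0.1 rad and z of module in the frame of mat_top between -0.005 and 0.005 m and velocity of joint lid between -0.02 and 0.02 rad/s and linear speed of module below 0.02 m/s); the robot touches nothing.
It fails at once if a bystander is moved by more than 30 mm (distance of any of bin, wrench, screwdriver, spray, carton, meter, cup from where it was at the start of the episode above 0.03 m).
It fails at once if the module is dropped (falls faster than 0.6 m/s, about 20 mm of free fall, out of the fingers) (contact force between the fingers and module below 0.05 N and linear speed of module above 0.6 m/s).
It also fails if it takes over 67 s, if anything falls off the work surface, if the arm or the gripper's body presses on something with over 40 N, if the wrist force passes 120 N, or if a joint passes its speed limit or range.

## Robot

A 6-joint arm with a two-finger parallel gripper is mounted at the origin on the work surface. World frame = base frame: x ahead of the robot, y to its left, z up, the work surface at z = 0. Lengths are in m, angles in rad, forces in N, time in s.
With the tool pointing down it reaches from about 0.325 to 0.9 m from the base axis. Payload 6.1 kg.
Tool frame: the origin (TCP) lies between the finger pads; the fingertips stand 22 mm ahead of it and the grasp point (between the pads) lies 3 mm ahead of it; z points along the fingers, y is the direction in which the jaws open and shut (so a half turn about z gives the same grasp; the last joint's range is limited). The gripper opens to 85 mm and grips with 20 to 120 N. Pads are 22 mm wide; open, the fingers measure 114 mm over their backs; the gripper's body (76 mm by 85 mm) begins 54 mm behind the grasp point. The pads swing forward as they close: fully open they stand 13 mm farther back than shut.
Start: joints at [1.135, 0.22, 1.526, -0, 1.395, -0.126], TCP at [0.191, 0.595, 0.253] pointing down, gripper open.
Joint ranges: [-2.98, 2.98], [-0.91, 2.08], [0.09, 2.57], [-1.24, 4.39], [0.2, 2.65], [-2.68, 2.68]. Speed limits (rad/s): [2.57, 2.57, 3.01, 3.14, 3.14, 3.14].

## Interface

Orientations are given as [roll, pitch, yaw] about the fixed x, y, z axes, in that order (R = Rz(yaw) Ry(pitch) Rx(roll)).
In Python, from rig import bot, vision gives the robot as it stands.
- The arm moves only by the tool step_arm, never from a script. Its argument "moves" is a list of rows, each an object with "delta_pos": the shift along the tool's x, y, z in m, a list of three; "turn": the turn, a rotation vector about the tool's x, y, z in degrees, a list of three; "fingers": the opening, from 0 (shut) to 1 (fully open). In form: [{"delta_pos": [x, y, z], "turn": [rx, ry, rz], "fingers": fingers}, ...]. A call has 1 to 12 rows; each row shifts and turns the pose as measured when the row begins, along the tool's axes as they then stand; what a row does not reach is not made up. A row lasts 1/10 s, in which the tool goes at most 50 mm and 8.59 degrees, less where a joint would pass 70% of its speed; a pose out of reach is approached as far as the arm can. A call with a gripper value outside its range is refused whole. The fingers move at their own pace and stop on an object; "newtons" is the grip in N (left out, the last holds). Time passes only in rows, so rows that do not move let the fingers close. It gives the time, the measured TCP pose, the force and the opening at its end, in the units of the state.
- bot.get_obs(): the state, without advancing time (a new reading comes with each control period).
- vision.camera(name): name is "scene" or "top" or "wrist"; returns a dict with "img" (480x640x3 uint8, red, green, blue), "depth" (480x640 float32, m along the optical axis (not along the pixel's ray), 0 where there is no reading), "vertical_fov" (degrees; the focal length in pixels is half the picture's height over the tangent of half this angle, whatever the lens; pixels are square), "cx", "cy" (the principal point, pixels), "R" (3x3) and "t" (3): a world point X has camera coordinates R X + t; the wrist camera has in their place "tool_from_camera" (4x4, takes a point from camera to tool coordinates, whose origin is the TCP and whose axes are the flange's). Camera axes: x right, y down, z forward; pixel columns grow to the right and rows downward; lengths in m; the calibration is good to about 2 mm. A picture is of the moment at which its call begins: read the wrist's pose just before it.
- bot.close_job(): hands the job in, once; it reports no verdict.
The state is a dict: "time": time; "joint_pos": joint angles; "qvel": joint speeds; "joint_efforts": joint torques, N m; "eef_pos": TCP position; "ee_rot": TCP orientation; "wrist_force": force on the tool from outside, world axes, zero at the start; "moment": the same for the moment, N m; "finger_gap": finger opening in m.
Only numpy, scipy, OpenCV 4.12 (cv2) and the standard library are available. Lean on these libraries where they do the work, as an engineer would, in place of code of your own. Each camera call takes 0.05 s, during which the arm holds its last target.

## Working session

There is one attempt and no reset: what is moved stays moved. The work goes in short steps, Python scripts to look and compute and a tool call to move; the robot and the scene stay as the last step left them, time stands still between calls to the robot, and variables do not carry over. Pictures are saved under pics/ and viewed, and the job is handed in when it is done.

Besides the shell and the picture viewer there is one more tool, called after ">>>" in YAML: its name, and indented under it one key for each argument. step_arm: Moves the arm, as the interface text tells. Its arguments: {"type":"object","properties":{"moves":{"type":"array"},"newtons":{"type":"number"}},"required":["moves"]}

```bash
ls; mkdir -p pics; python3 - <<'E'
from rig import bot, vision
import cv2, numpy as np
print(bot.get_obs())
for n in ["scene","top","wrist"]:
    c=vision.camera(n)
    cv2.imwrite(f"pics/{n}0.png",c["img"][:,:,::-1])
    np.savez(f"{n}0.npz",**c)
    print(n,{k:v for k,v in c.items() if k not in("img","depth")})
E
```

```text
pics
{'time': 0.0, 'joint_pos': array([ 1.13493747e+00,  2.21219340e-01,  1.52765287e+00, -1.04286784e-05,
        1.39469930e+00, -1.26085491e-01]), 'qvel': array([ 0.00279398,  0.00024541,  0.0003325 ,  0.00082736, -0.00114773,
       -0.00069839]), 'joint_efforts': array([-2.90622875e-04, -4.96913338e+01, -3.89393771e+01, -1.94612799e-04,
        1.09488505e-02, -4.87336865e-05]), 'eef_pos': array([0.1902776 , 0.59472145, 0.25218131]), 'ee_rot': array([-3.13962822e+00, -2.38661229e-04,  2.83182089e+00]), 'wrist_force': array([ 0.36572507, -0.08536589, -0.50897359]), 'moment': array([-0.01100049, -0.04538155,  0.00038567]), 'finger_gap': 0.0854478218730072}
scene {'vertical_fov': 42.2587207701132, 'cx': 316.26969629892983, 'cy': 233.3394876301416, 'R': array([[-0.63057119,  0.77611329,  0.00530358],
       [ 0.49348212,  0.40619647, -0.76907725],
       [-0.59904538, -0.48234074, -0.63913383]]), 't': array([ 0.34520927, -0.15394135,  1.72733338])}
top {'vertical_fov': 54.14114082311633, 'cx': 328.0468390942489, 'cy': 237.8874622382554, 'R': array([[ 0.0164254 , -0.99982839, -0.00856701],
       [-0.98844018, -0.01494556, -0.15087291],
       [ 0.15071898,  0.01094612, -0.98851605]]), 't': array([-0.0214146 ,  0.50703692,  1.07592771])}
wrist {'vertical_fov': 68.8211449585703, 'cx': 313.4797127781836, 'cy': 237.5200032769025, 'tool_from_camera': array([[ 4.35527834e-04, -9.54129910e-01, -2.99392592e-01,
         7.65984499e-02],
       [ 9.99999791e-01,  5.58601953e-04, -3.25495991e-04,
         1.46389057e-03],
       [ 4.77806747e-04, -2.99392388e-01,  9.54129954e-01,
        -1.20536167e-01],
       [ 0.00000000e+00,  0.00000000e+00,  0.00000000e+00,
         1.00000000e+00]])}
```

View pics/scene0.png

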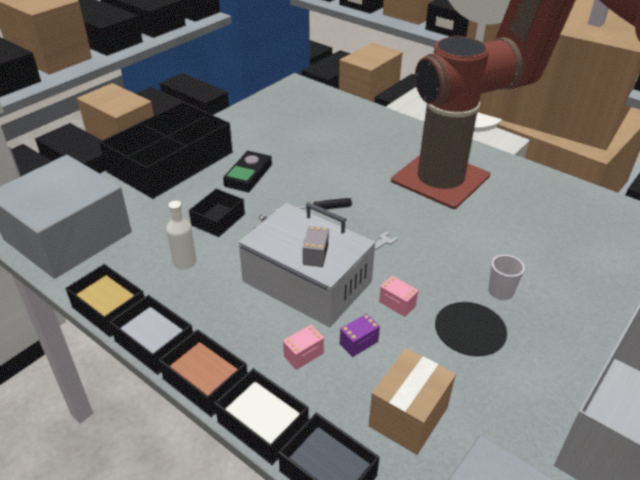

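View pics/top0.png

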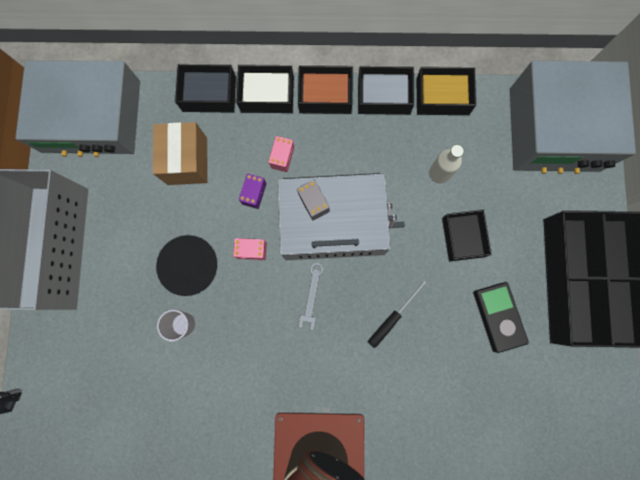

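```bash
cat > h.py <<'E'
import numpy as np, cv2
from rig import bot, vision
from scipy.spatial.transform import Rotation as Ro
def f_(c): return 240/np.tan(np.radians(float(c["vertical_fov"]))/2)
def cam2w(c,obs=None):
    if "R" in c: R=np.array(c["R"]).T; return R,-R@np.array(c["t"])
    T=np.array(c["tool_from_camera"]); W=Ro.from_euler('xyz',obs["ee_rot"]).as_matrix()
    return W@T[:3,:3], W@T[:3,3]+obs["eef_pos"]
def onplane(c,u,v,z,obs=None):
    R,o=cam2w(c,obs); f=f_(c)
    d=R@np.array([(u-c["cx"])/f,(v-c["cy"])/f,1]); return o+d*(z-o[2])/d[2]
def cloud(c,obs=None):
    R,o=cam2w(c,obs); f=f_(c); v,u=np.mgrid[:480,:640]; D=c["depth"]
    P=np.stack([(u-c["cx"])/f*D,(v-c["cy"])/f*D,D],-1)
    P=P@R.T+o; P[D==0]=np.nan; return P
def proj(c,X,obs=None):
    R,o=cam2w(c,obs); p=(np.atleast_2d(X)-o)@R; f=f_(c)
    return np.c_[p[:,0]/p[:,2]*f+c["cx"],p[:,1]/p[:,2]*f+c["cy"]]
def snap(n,tag):
    obs=bot.get_obs(); c=vision.camera(n); cv2.imwrite(f"pics/{tag}.png",c["img"][:,:,::-1]); np.savez(f"{tag}.npz",**c); return c,obs
E
python3 - <<'E'
from h import *
for n,b in (("top",(150,130,430,300)),("scene",(200,170,520,370))):
    c=np.load(n+"0.npz"); x0,y0,x1,y1=b
    i=c["img"][y0:y1,x0:x1,::-1]; s=800/(x1-x0)
    cv2.imwrite(f"pics/{n}_crop.png",cv2.resize(i,None,fx=s,fy=s,interpolation=cv2.INTER_CUBIC)[:600])
c=np.load("top0.npz");P=cloud(c)
for (u,v) in [(313,200),(350,200),(187,265),(335,243),(300,230),(250,300)]: print(u,v,P[v,u])
c=np.load("scene0.npz");P=cloud(c)
for (u,v) in [(316,230),(290,230),(470,328)]: print(u,v,P[v,u])
E
```

```text
313 200 [0.56736009 0.01820444 0.17207644]
350 200 [ 0.57982379 -0.06157906  0.12418049]
187 265 [0.44033006 0.3276323  0.00790954]
335 243 [ 0.47798365 -0.02958559  0.16077492]
300 230 [0.51144364 0.04774872 0.12041665]
250 300 [0.3588534  0.17226086 0.00214123]
316 230 [0.55836895 0.0069841  0.17075724]
290 230 [ 0.54514889 -0.07692251  0.11853009]
470 328 [0.44629056 0.33157574 0.00419619]
```

View pics/top_crop.png

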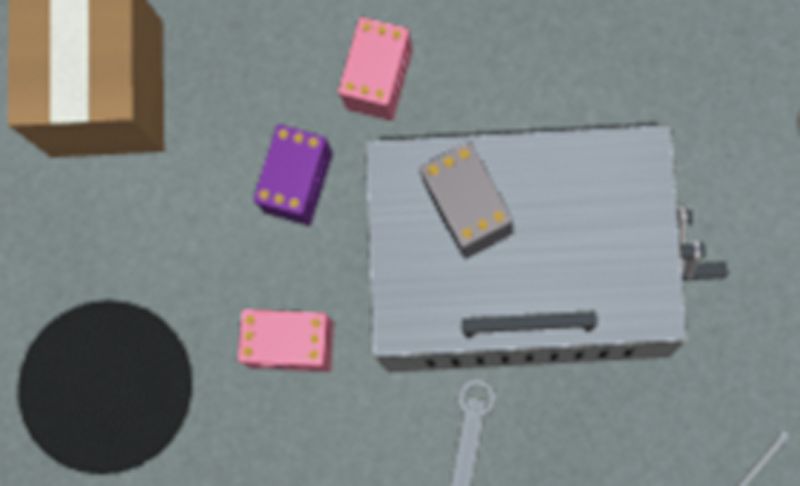

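View pics/scene_crop.png

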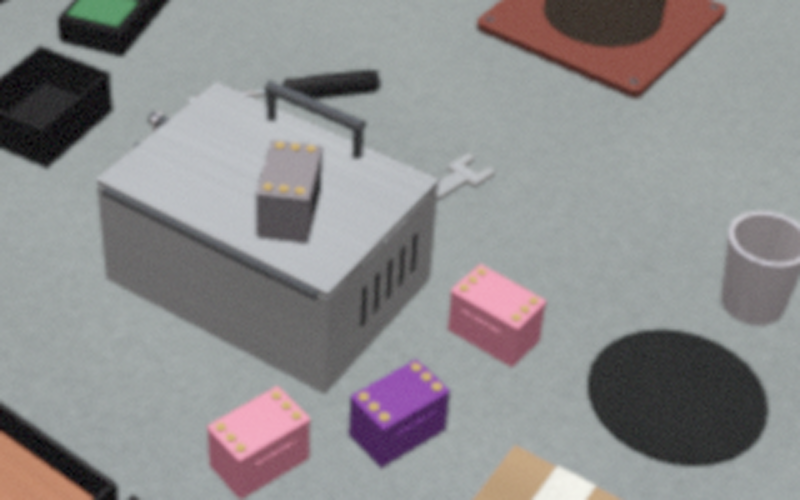

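```bash
python3 - <<'E'
from h import *
c=np.load("top0.npz"); s=280/800
g=lambda u,v,z: onplane(c,150+u*s,130+v*s,z)
m=[g(u,v,.17) for u,v in [(420,168),(470,143),(513,218),(464,241)]]
print("module",np.mean(m,0),[np.linalg.norm(m[i]-m[(i+1)%4]) for i in range(4)]); e=m[0]+m[1]-m[2]-m[3]; print("long axis yaw",np.degrees(np.arctan2(e[1],e[0])))
l=[g(u,v,.12) for u,v in [(367,141),(670,125),(685,342),(375,356)]]
print("lid",np.mean(l,0),[np.linalg.norm(l[i]-l[(i+1)%4]) for i in range(4)]); e=l[0]+l[1]-l[2]-l[3]; print("yaw",np.degrees(np.arctan2(e[1],e[0]))); e=l[0]+l[3]-l[2]-l[1]; print("yaw",np.degrees(np.arctan2(e[1],e[0]))-90)
print("mat",g(105,387,.005))
h=[g(462,326,.154),g(597,319,.154)];print("handle",np.mean(h,0),h)
# cloud fits
P=cloud(c); u0,v0=150,130
k=(abs(P[...,2]-.17)<.008); k[:,:295]=0;k[:,332:]=0;k[:175]=0;k[222:]=0
Q=P[k]; print("mod top cloud",len(Q),Q.mean(0), cv2.minAreaRect(Q[:,:2].astype(np.float32)))
k=(abs(P[...,2]-.12)<.01)
r=cv2.minAreaRect(P[k][(P[k][:,0]>.4)&(P[k][:,0]<.68)&(abs(P[k][:,1])<.2)][:,:2].astype(np.float32)); print(r)
I=c["img"].astype(int).sum(2); k=np.zeros((480,640),np.uint8); k[225:305,145:230]=(I[225:305,145:230]<150)
M=cv2.moments(k,True); print("mat blob",M["m10"]/M["m00"],M["m01"]/M["m00"],M["m00"],onplane(c,M["m10"]/M["m00"],M["m01"]/M["m00"],.005))
c2=np.load("scene0.npz"); print("check scene mat",proj(c2,g(105,387,.005)))
E
```

```text
module [0.5736873  0.01770314 0.17      ] [np.float64(0.04172163007107766), np.float64(0.06556140788512894), np.float64(0.04003890555597957), np.float64(0.06447806152276192)]
long axis yaw 30.951427055446416
lid [ 0.54880932 -0.02540732  0.12      ] [np.float64(0.2380525837313842), np.float64(0.17176417482956927), np.float64(0.23748584177331322), np.float64(0.16996371826632006)]
yaw 3.8252838494143684
yaw 3.70253012648854
mat [0.43948477 0.3290813  0.005     ]
handle [ 0.47922079 -0.0302963   0.154     ] [array([0.47583626, 0.01974359, 0.154     ]), array([ 0.48260531, -0.08033619,  0.154     ])]
mod top cloud 685 [0.57304714 0.01802548 0.17079938] ((0.5738887786865234, 0.018095146864652634), (0.06992405652999878, 0.04421793296933174), 28.910640716552734)
((0.553634524345398, -0.03519076108932495), (0.1757795512676239, 0.260955274105072), 3.9880874156951904)
mat blob 186.27587450414714 265.1583122971511 2773.0 [0.44017665 0.33028014 0.005     ]
check scene mat [[470.56274773 325.27364057]]
```

>>> step_arm:
  moves:
    - {"delta_pos": [0,0,0],"turn": [0,0,8.5],"fingers": 1}
    - {"delta_pos": [0,0,0],"turn": [0,0,8.5],"fingers": 1}
    - {"delta_pos": [0,0,0],"turn": [0,0,8.5],"fingers": 1}
    - {"delta_pos": [0,0,0],"turn": [0,0,8.5],"fingers": 1}
    - {"delta_pos": [0,0,0],"turn": [0,0,8.5],"fingers": 1}
    - {"delta_pos": [0,0,0],"turn": [0,0,8.5],"fingers": 1}
    - {"delta_pos": [0,0,0],"turn": [0,0,8.5],"fingers": 1}
    - {"delta_pos": [0,0,0],"turn": [0,0,8.5],"fingers": 1}
    - {"delta_pos": [0,0,0],"turn": [0,0,8.5],"fingers": 1}
    - {"delta_pos": [0,0,0],"turn": [0,0,8.5],"fingers": 1}
    - {"delta_pos": [0,0,0],"turn": [0,0,8.5],"fingers": 1}
    - {"delta_pos": [0,0,0],"turn": [0,0,8.5],"fingers": 1}

```text
time: 1.35
eef_pos: [0.189, 0.592, 0.2464]
ee_rot: [3.14, 0.012, 1.027]
wrist_force: [-0.7, -1.1, -0.7]
finger_gap: 0.0854
```

```bash
cat >> h.py <<'E'
def tool(target=None,yaw=None):
    """print the shift in tool axes to a target, and the pose"""
    o=bot.get_obs(); W=Ro.from_euler('xyz',o["ee_rot"])
    print("t",round(o["time"],2),"tcp",o["eef_pos"].round(4),"rpy deg",np.degrees(o["ee_rot"]).round(1),"gap",round(o["finger_gap"],4),"F",np.round(o["wrist_force"],1),"q",np.round(o["joint_pos"],2))
    if target is not None: print("tool shift",W.inv().apply(np.array(target)-o["eef_pos"]).round(4))
    return o
def geom():
    from scipy.optimize import least_squares
    H=lambda th,off:np.array([-100*np.cos(th)+off*np.sin(th),100*np.sin(th)+off*np.cos(th)])
    d=lambda fold:117.2*np.cos((2.58-fold)/2)
    out={}
    for off in (0,4):
        s=least_squares(lambda F:[np.linalg.norm(F-H(t,off))-d(f) for t,f in((0,0),(1.1,1.63),(1.31,2.58))],[-60,-20])
        out[off]=(s.x,s.fun)
    return out,H,d
E
python3 - <<'E'
from h import *
tool([.574,.018,.25])
o,H,d=geom()
for k,(F,r) in o.items():
    print(k,F,r)
    for th in (0,.5,.8,1.1,1.2,1.25,1.28,1.305):
        h=H(th,k);v=h-F;L=np.linalg.norm(v);n=np.array([-v[1],v[0]])/L  # left/up
        m=(F+h)/2; hh=np.sqrt(max(0,58.6**2-L*L/4)); print(th,h.round(1),(m+n*hh).round(1),(m-n*hh).round(1))
E
```

```text
t 1.35 tcp [0.189  0.592  0.2464] rpy deg [179.9   0.7  58.9] gap 0.0854 F [-0.7 -1.1 -0.7] q [ 1.13  0.23  1.53 -0.    1.39  1.68]
tool shift [-2.923e-01  6.264e-01  6.000e-04]
0 [-69.839964   -12.08934384] [ 0.01420196 -0.09649472  0.0954979 ]
0 [-100.    0.] [-105.9  -58.3] [-64.   46.2]
0.5 [-87.8  47.9] [-126.3    3.8] [-31.3  32.1]
0.8 [-69.7  71.7] [-110.7   29.9] [-28.8  29.7]
1.1 [-45.4  89.1] [-83.7  44.8] [-31.5  32.2]
1.2 [-36.2  93.2] [-71.6  46.5] [-34.5  34.6]
1.25 [-31.5  94.9] [-64.2  46.2] [-37.2  36.6]
1.28 [-28.7  95.8] [-58.6  45.4] [-39.9  38.3]
1.305 [-26.3  96.5] [-51.3  43.5] [-44.8  40.9]
4 [-70.31077881  -9.20585763] [ 0.01519485 -0.10317108  0.10214794]
0 [-100.    4.] [-108.  -54.] [-62.3  48.8]
0.5 [-85.8  51.5] [-126.1    8.8] [-30.1  33.4]
0.8 [-66.8  74.5] [-109.5   34.4] [-27.6  30.9]
1.1 [-41.8  90.9] [-81.9  48.2] [-30.2  33.5]
1.2 [-32.5  94.7] [-69.7  49.4] [-33.1  36.1]
1.25 [-27.7  96.2] [-62.3  48.8] [-35.7  38.1]
1.28 [-24.8  96.9] [-56.8  47.8] [-38.4  39.9]
1.305 [-22.4  97.5] [-49.5  45.6] [-43.2  42.8]
```

>>> step_arm:
  moves:
    - {"delta_pos": [0,0,0],"turn": [0,0,8.5],"fingers": 1}
    - {"delta_pos": [0,0,0],"turn": [0,0,8.5],"fingers": 1}
    - {"delta_pos": [0,0,0],"turn": [0,0,8.5],"fingers": 1}
    - {"delta_pos": [0,0,0],"turn": [0,-0.7,4],"fingers": 1}
    - {"delta_pos": [0,0.045,0],"turn": [0,0,0],"fingers": 1}
    - {"delta_pos": [0,0.045,0],"turn": [0,0,0],"fingers": 1}
    - {"delta_pos": [0,0.045,0],"turn": [0,0,0],"fingers": 1}
    - {"delta_pos": [0,0.045,0],"turn": [0,0,0],"fingers": 1}
    - {"delta_pos": [0,0.045,0],"turn": [0,0,0],"fingers": 1}
    - {"delta_pos": [0,0.045,0],"turn": [0,0,0],"fingers": 1}
    - {"delta_pos": [0,0.045,0],"turn": [0,0,0],"fingers": 1}
    - {"delta_pos": [0,0.045,0],"turn": [0,0,0],"fingers": 1}

```text
time: 2.55
eef_pos: [0.363, 0.2676, 0.2436]
ee_rot: [3.131, 0.029, 0.51]
wrist_force: [1.3, 0.3, -1.0]
finger_gap: 0.0856
```

```bash
python3 - <<'E'
from h import *
tool([.574,.018,.25])
E
```

```text
t 2.55 tcp [0.363  0.2676 0.2436] rpy deg [179.4   1.7  29.2] gap 0.0856 F [ 1.3  0.3 -1. ] q [ 0.47 -0.18  1.95 -0.01  1.4   1.53]
tool shift [ 0.0622  0.3209 -0.0047]
```

>>> step_arm:
  moves:
    - {"delta_pos": [0.01,0.045,0],"turn": [0.6,1.7,0],"fingers": 1}
    - {"delta_pos": [0.01,0.045,0],"turn": [0,0,0],"fingers": 1}
    - {"delta_pos": [0.01,0.045,0],"turn": [0,0,0],"fingers": 1}
    - {"delta_pos": [0.01,0.045,0],"turn": [0,0,0],"fingers": 1}
    - {"delta_pos": [0.01,0.045,0],"turn": [0,0,0],"fingers": 1}
    - {"delta_pos": [0.01,0.045,0],"turn": [0,0,0],"fingers": 1}
    - {"delta_pos": [0,0.02,0],"turn": [0,0,0],"fingers": 1}
    - {"delta_pos": [0,0,0],"turn": [0,0,0],"fingers": 1}

```text
time: 3.35
eef_pos: [0.5637, 0.0273, 0.243]
ee_rot: [3.141, -0.002, 0.503]
wrist_force: [-0.7, 0.3, 0.3]
finger_gap: 0.0852
```

```bash
python3 - <<'E'
from h import *
o=tool([.574,.018,.149])
c,o=snap("wrist","w1")
o=tool([.574,.018,.149])
E
```

```text
t 3.35 tcp [0.5637 0.0273 0.243 ] rpy deg [ 1.799e+02 -1.000e-01  2.880e+01] gap 0.0852 F [-0.7  0.3  0.3] q [-0.09  0.08  1.7   0.    1.36  0.98]
tool shift [0.0043 0.0131 0.094 ]
t 3.4 tcp [0.5631 0.0284 0.2429] rpy deg [ 1.80e+02 -1.00e-01  2.89e+01] gap 0.0855 F [-0.2 -0.3 -0.6] q [-0.09  0.08  1.7   0.    1.36  0.98]
tool shift [0.0043 0.0143 0.0939]
```

View pics/w1.png

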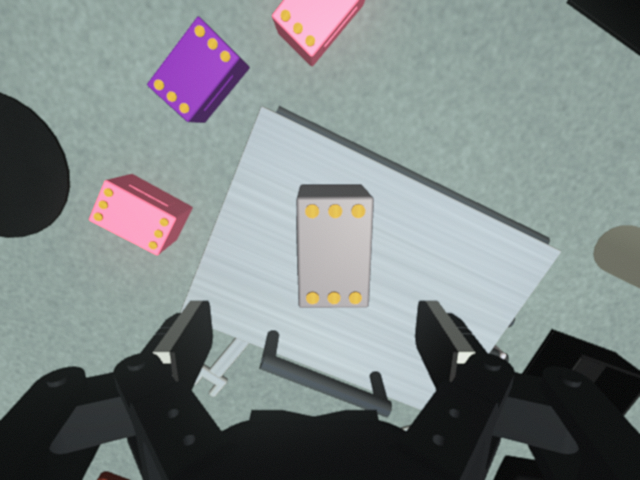

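```bash
python3 - <<'E'
from h import *
c=np.load("w1.npz"); o=bot.get_obs()
m=np.array([onplane(c,u,v,.17,o) for u,v in [(297,198),(373,198),(369,306),(299,306)]])
print(m.mean(0),[np.linalg.norm(m[i]-m[(i+1)%4]).round(4) for i in range(4)]); e=m[0]+m[1]-m[2]-m[3];print(np.degrees(np.arctan2(e[1],e[0])))
tool([*m.mean(0)[:2],.149])
l=np.array([onplane(c,u,v,.12,o) for u,v in [(263,107),(560,252)]]);print(l,np.degrees(np.arctan2(*(l[0]-l[1])[::-1]))-90)
h=np.array([onplane(c,u,v,.154,o) for u,v in [(265,362),(387,408)]]);print(h)
E
```

```text
[0.57418955 0.02150938 0.17      ] [np.float64(0.0425), np.float64(0.0673), np.float64(0.0431), np.float64(0.0673)]
29.42286483360883
t 3.4 tcp [0.5631 0.0284 0.2429] rpy deg [ 1.80e+02 -1.00e-01  2.89e+01] gap 0.0855 F [-0.2 -0.3 -0.6] q [-0.09  0.08  1.7   0.    1.36  0.98]
tool shift [0.0062 0.0113 0.0939]Traceback (most recent call last):
  File "<stdin>", line 6, in <module>
TypeError: return arrays must be of ArrayType
```

>>> step_arm:
  moves:
    - {"delta_pos": [0.005,0.012,0],"turn": [0,0,-0.5],"fingers": 1}
    - {"delta_pos": [0,0,0.03],"turn": [0,0,0],"fingers": 1}
    - {"delta_pos": [0,0,0.03],"turn": [0,0,0],"fingers": 1}
    - {"delta_pos": [0,0,0.02],"turn": [0,0,0],"fingers": 1}
    - {"delta_pos": [0,0,0],"turn": [0,0,0],"fingers": 1}

```text
time: 3.9
eef_pos: [0.5743, 0.0243, 0.1622]
ee_rot: [3.14, -0.006, 0.521]
wrist_force: [-0.7, 1.3, 0.5]
finger_gap: 0.085
```

```bash
python3 - <<'E'
from h import *
tool([.574,.0195,.149])
E
```

```text
t 3.9 tcp [0.5743 0.0243 0.1622] rpy deg [179.9  -0.3  29.9] gap 0.085 F [-0.7  1.3  0.5] q [-0.1   0.18  1.75  0.    1.21  0.95]
tool shift [-0.0027  0.004   0.0132]
```

>>> step_arm:
  moves:
    - {"delta_pos": [-0.003,0.004,0.012],"turn": [0,0,0],"fingers": 1}
    - {"delta_pos": [0,0,0],"turn": [0,0,0],"fingers": 1}
    - {"delta_pos": [0,0,0],"turn": [0,0,0],"fingers": 0.3}
    - {"delta_pos": [0,0,0],"turn": [0,0,0],"fingers": 0.3}
    - {"delta_pos": [0,0,0],"turn": [0,0,0],"fingers": 0.3}
    - {"delta_pos": [0,0,0],"turn": [0,0,0],"fingers": 0.3}
    - {"delta_pos": [0,0,0],"turn": [0,0,0],"fingers": 0.3}
  newtons: 40

```text
time: 4.6
eef_pos: [0.5758, 0.0203, 0.1537]
ee_rot: [3.137, -0.011, 0.524]
wrist_force: [1.5, 0.1, -3.3]
finger_gap: 0.0434
```

```bash
python3 - <<'E'
from h import *
tool([.574,.0195,.149])
E
```

```text
t 4.6 tcp [0.5758 0.0203 0.1537] rpy deg [179.7  -0.6  30. ] gap 0.0434 F [ 1.5  0.1 -3.3] q [-0.1   0.19  1.76  0.    1.18  0.94]
tool shift [-0.002  -0.0002  0.0047]
```

>>> step_arm:
  moves:
    - {"delta_pos": [0,0,-0.02],"turn": [0,0,0],"fingers": 0.3}
    - {"delta_pos": [0,0,-0.03],"turn": [0,0,0],"fingers": 0.3}
    - {"delta_pos": [0,0,-0.03],"turn": [0,0,0],"fingers": 0.3}
    - {"delta_pos": [0.003,-0.02,-0.02],"turn": [0,0,0],"fingers": 0.3}
    - {"delta_pos": [0.005,-0.04,0],"turn": [0,0,0],"fingers": 0.3}
    - {"delta_pos": [0.005,-0.04,0],"turn": [0,0,0],"fingers": 0.3}
    - {"delta_pos": [0.005,-0.04,0],"turn": [0,0,0],"fingers": 0.3}
    - {"delta_pos": [0.005,-0.04,0],"turn": [0,0,0],"fingers": 0.3}
    - {"delta_pos": [0.005,-0.04,0],"turn": [0,0,0],"fingers": 0.3}
    - {"delta_pos": [0.005,-0.04,0],"turn": [0,0,0],"fingers": 0.3}
    - {"delta_pos": [0.003,-0.03,0],"turn": [0,0,0],"fingers": 0.3}
    - {"delta_pos": [0,0,0],"turn": [0,0,0],"fingers": 0.3}

```text
time: 5.8
eef_pos: [0.4521, 0.2974, 0.2503]
ee_rot: [-3.139, 0.001, 0.519]
wrist_force: [-0.0, -0.6, -4.9]
finger_gap: 0.0436
```

```bash
python3 - <<'E'
from h import *
tool([.44,.33,.05])
E
```

```text
t 5.8 tcp [0.4521 0.2974 0.2503] rpy deg [-1.799e+02  1.000e-01  2.970e+01] gap 0.0436 F [-0.  -0.6 -4.9] q [0.43 0.02 1.75 0.   1.37 1.49]
tool shift [ 0.0058 -0.0338  0.2004]
```

>>> step_arm:
  moves:
    - {"delta_pos": [0.003,-0.02,0.01],"turn": [0,0,0],"fingers": 0.3}
    - {"delta_pos": [0.003,-0.011,0.03],"turn": [0,0,0],"fingers": 0.3}
    - {"delta_pos": [0,0,0.035],"turn": [0,0,0],"fingers": 0.3}
    - {"delta_pos": [0,0,0.035],"turn": [0,0,0],"fingers": 0.3}
    - {"delta_pos": [0,0,0.035],"turn": [0,0,0],"fingers": 0.3}
    - {"delta_pos": [0,0,0.025],"turn": [0,0,0],"fingers": 0.3}
    - {"delta_pos": [0,0,0],"turn": [0,0,0],"fingers": 0.3}

```text
time: 6.5
eef_pos: [0.4415, 0.326, 0.0739]
ee_rot: [-3.142, 0.002, 0.521]
wrist_force: [-0.1, 0.0, -4.1]
finger_gap: 0.0436
```

```bash
python3 - <<'E'
from h import *
tool([.44,.33,.0387])
c,o=snap("wrist","w2")
E
```

```text
t 6.5 tcp [0.4415 0.326  0.0739] rpy deg [-1.80e+02  1.00e-01  2.98e+01] gap 0.0436 F [-0.1  0.  -4.1] q [ 0.49  0.24  1.86 -0.    1.04  1.54]
tool shift [ 0.0007 -0.0042  0.0352]
```

View pics/w2.png

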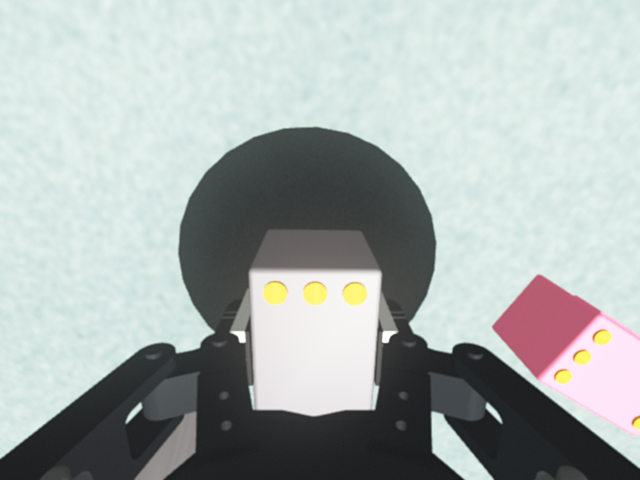

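>>> step_arm:
  moves:
    - {"delta_pos": [0,-0.004,0.01],"turn": [0,0,0],"fingers": 0.3}
    - {"delta_pos": [0,0,0.01],"turn": [0,0,0],"fingers": 0.3}
    - {"delta_pos": [0,0,0.006],"turn": [0,0,0],"fingers": 0.3}
    - {"delta_pos": [0,0,0.003],"turn": [0,0,0],"fingers": 0.3}
    - {"delta_pos": [0,0,0],"turn": [0,0,0],"fingers": 0.3}

```text
time: 7.05
eef_pos: [0.4449, 0.3319, 0.0502]
ee_rot: [3.141, -0.01, 0.52]
wrist_force: [-0.6, 0.7, -4.0]
finger_gap: 0.0437
```

```bash
python3 - <<'E'
from h import *
tool([.44,.33,.0387])
E
```

```text
t 7.05 tcp [0.4449 0.3319 0.0502] rpy deg [180.   -0.6  29.8] gap 0.0437 F [-0.6  0.7 -4. ] q [ 0.5   0.29  1.86 -0.    0.98  1.55]
tool shift [-0.0053 -0.0007  0.0114]
```

>>> step_arm:
  moves:
    - {"delta_pos": [-0.003,0,0.005],"turn": [0,-0.5,0],"fingers": 0.3}
    - {"delta_pos": [0,0,0.003],"turn": [0,0,0],"fingers": 0.3}
    - {"delta_pos": [0,0,0],"turn": [0,0,0],"fingers": 0.3}

```text
time: 7.35
eef_pos: [0.4428, 0.3308, 0.0426]
ee_rot: [3.141, -0.002, 0.52]
wrist_force: [0.3, -0.4, -4.4]
finger_gap: 0.0436
```

```bash
python3 - <<'E'
from h import *
tool([.44,.33,.0387])
E
```

```text
t 7.35 tcp [0.4428 0.3308 0.0426] rpy deg [ 1.80e+02 -1.00e-01  2.98e+01] gap 0.0436 F [ 0.3 -0.4 -4.4] q [ 0.5   0.3   1.86 -0.    0.97  1.55]
tool shift [-0.0029 -0.0007  0.0039]
```

>>> step_arm:
  moves:
    - {"delta_pos": [0,0,0.002],"turn": [0,0,0],"fingers": 0.3}
    - {"delta_pos": [0,0,0.002],"turn": [0,0,0],"fingers": 0.3}
    - {"delta_pos": [0,0,0],"turn": [0,0,0],"fingers": 0.3}

```text
time: 7.65
eef_pos: [0.4433, 0.3311, 0.039]
ee_rot: [3.141, -0.004, 0.521]
wrist_force: [0.4, 0.2, -3.9]
finger_gap: 0.0438
```

```bash
python3 - <<'E'
from h import *
tool([.44,.33,.0387])
E
```

```text
t 7.65 tcp [0.4433 0.3311 0.039 ] rpy deg [180.   -0.2  29.8] gap 0.0438 F [ 0.4  0.2 -3.9] q [ 0.5   0.31  1.86 -0.    0.97  1.55]
tool shift [-0.0035 -0.0007  0.0003]
```

>>> step_arm:
  moves:
    - {"delta_pos": [0,0,0.001],"turn": [0,0,0],"fingers": 0.3}
    - {"delta_pos": [0,0,0.001],"turn": [0,0,0],"fingers": 0.3}
    - {"delta_pos": [0,0,0],"turn": [0,0,0],"fingers": 0.3}

```text
time: 7.95
eef_pos: [0.4437, 0.3314, 0.0392]
ee_rot: [3.141, -0.004, 0.521]
wrist_force: [-0.3, 0.1, -4.5]
finger_gap: 0.0434
```

>>> step_arm:
  moves:
    - {"delta_pos": [0,0,0.003],"turn": [0,0,0],"fingers": 0.3}
    - {"delta_pos": [0,0,0],"turn": [0,0,0],"fingers": 0.3}

```text
time: 8.15
eef_pos: [0.4444, 0.3318, 0.0396]
ee_rot: [3.14, -0.004, 0.521]
wrist_force: [0.5, -0.3, -4.5]
finger_gap: 0.0434
```

>>> step_arm:
  moves:
    - {"delta_pos": [-0.001,0,0.003],"turn": [0,0,0],"fingers": 0.3}
    - {"delta_pos": [-0.001,0,0.003],"turn": [0,0,0],"fingers": 0.3}

```text
time: 8.35
eef_pos: [0.4446, 0.332, 0.0386]
ee_rot: [3.14, -0.007, 0.521]
wrist_force: [-13.8, -7.7, 33.5]
finger_gap: 0.0437
```

```bash
python3 - <<'E'
from h import *
tool([.44,.33,.0387])
c,o=snap("scene","s1")
x0,y0,x1,y1=400,250,560,370
cv2.imwrite("pics/s1c.png",cv2.resize(c["img"][y0:y1,x0:x1,::-1],None,fx=5,fy=5,interpolation=cv2.INTER_CUBIC))
E
```

```text
t 8.35 tcp [0.4446 0.332  0.0386] rpy deg [179.9  -0.4  29.8] gap 0.0437 F [-13.8  -7.7  33.5] q [ 0.5   0.31  1.86 -0.    0.96  1.55]
tool shift [-0.005  -0.0005 -0.0001]
```

View pics/s1c.png

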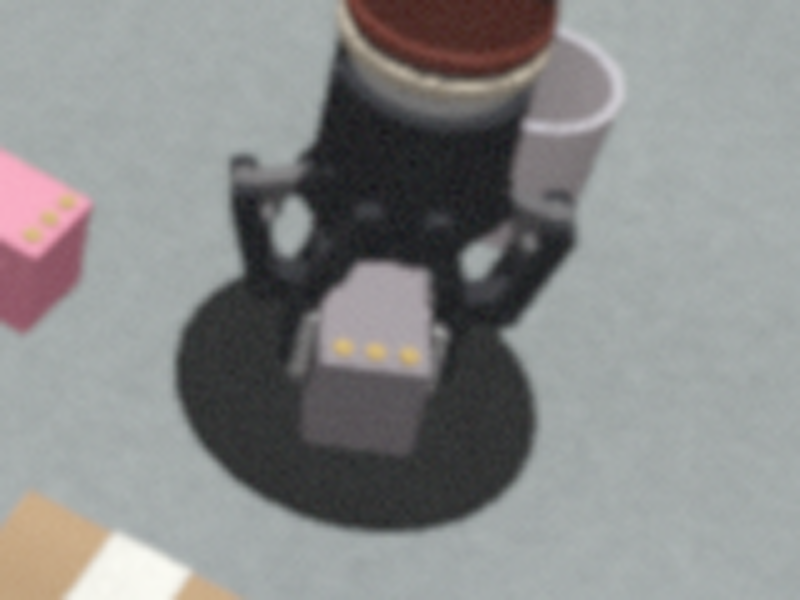

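>>> step_arm:
  moves:
    - {"delta_pos": [0,0,0],"turn": [0,0,0],"fingers": 0.3}
    - {"delta_pos": [0,0,0],"turn": [0,0,0],"fingers": 0.6}
    - {"delta_pos": [0,0,0],"turn": [0,0,0],"fingers": 0.8}
    - {"delta_pos": [0,0,0],"turn": [0,0,0],"fingers": 0.9}
    - {"delta_pos": [0,0,0],"turn": [0,0,0],"fingers": 0.9}
    - {"delta_pos": [0,0,-0.02],"turn": [0,0,0],"fingers": 0.9}
    - {"delta_pos": [0,0,-0.03],"turn": [0,0,0],"fingers": 0.9}
    - {"delta_pos": [0,0,-0.04],"turn": [0,0,0],"fingers": 0.9}
    - {"delta_pos": [0,0,-0.04],"turn": [0,0,0],"fingers": 0.9}
    - {"delta_pos": [0,0,-0.04],"turn": [0,0,0],"fingers": 0.9}
    - {"delta_pos": [0,0,-0.03],"turn": [0,0,0],"fingers": 0.9}

```text
time: 9.5
eef_pos: [0.4399, 0.3294, 0.2369]
ee_rot: [3.141, 0.005, 0.52]
wrist_force: [0.9, 0.3, -1.1]
finger_gap: 0.0767
```

```bash
python3 - <<'E'
from h import *
tool([.478,-.03,.25])
c,o=snap("scene","s2")
c2,o=snap("wrist","w3")
x0,y0,x1,y1=400,230,560,370
a=cv2.resize(c["img"][y0:y1,x0:x1,::-1],None,fx=3,fy=3)
cv2.imwrite("pics/s2c.png",a)
P=cloud(c)
k=(abs(P[...,0]-.44)<.06)&(abs(P[...,1]-.33)<.06)&(P[...,2]>.045)&(P[...,2]<.065)
Q=P[k];print(len(Q),Q.mean(0),Q.std(0))
E
```

```text
t 9.5 tcp [0.4399 0.3294 0.2369] rpy deg [180.    0.3  29.8] gap 0.0767 F [ 0.9  0.3 -1.1] q [ 0.5   0.06  1.74 -0.    1.35  1.55]
tool shift [-0.1457  0.3308 -0.012 ]
622 [0.44953843 0.33383341 0.05425149] [0.0200366  0.01547206 0.00272647]
```

View pics/s2c.png

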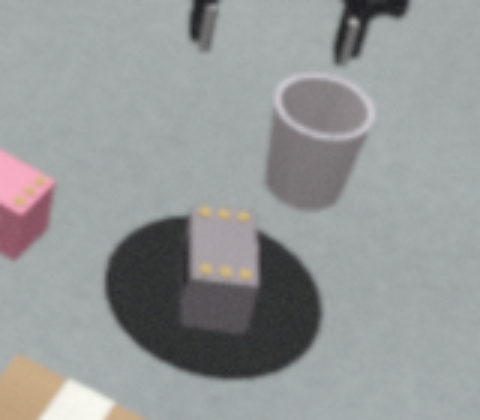

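View pics/w3.png

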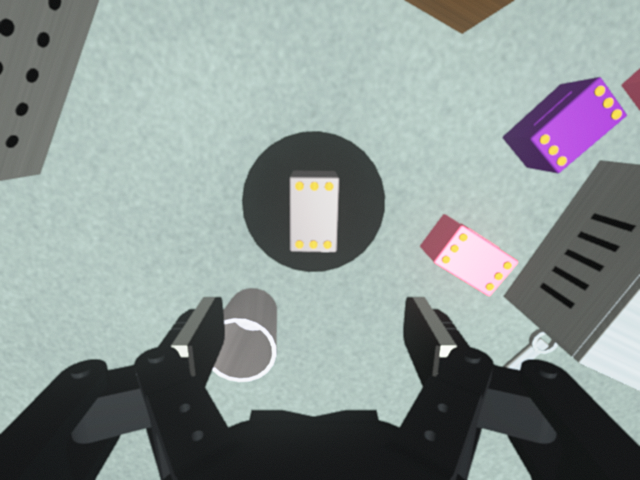

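>>> step_arm:
  moves:
    - {"delta_pos": [0,0,0],"turn": [0,0,-8.5],"fingers": 0.9}
    - {"delta_pos": [0,0,0],"turn": [0,0,-8.5],"fingers": 0.9}
    - {"delta_pos": [0,0,0],"turn": [0,0,-8.5],"fingers": 0.9}
    - {"delta_pos": [0,0,0],"turn": [0,0,-8.5],"fingers": 0.9}
    - {"delta_pos": [0,0,0],"turn": [0,0,-8.5],"fingers": 0.9}
    - {"delta_pos": [0,0,0],"turn": [0,0,-8.5],"fingers": 0.9}
    - {"delta_pos": [0,0,0],"turn": [0,0,-8.5],"fingers": 0.9}
    - {"delta_pos": [0,0,0],"turn": [0,0,-4.5],"fingers": 0.9}
    - {"delta_pos": [0,0,0],"turn": [0,0,0],"fingers": 0.9}

```text
time: 10.5
eef_pos: [0.44, 0.3294, 0.2322]
ee_rot: [-3.136, 0.003, 1.66]
wrist_force: [0.3, 0.2, -0.2]
finger_gap: 0.0772
```

```bash
python3 - <<'E'
from h import *
tool([.479,-.03,.25])
E
```

```text
t 10.5 tcp [0.44   0.3294 0.2322] rpy deg [-179.7    0.2   95.1] gap 0.0772 F [ 0.3  0.2 -0.2] q [ 0.5   0.06  1.74 -0.    1.34  0.41]
tool shift [-0.3614  0.0069 -0.0168]
```

>>> step_arm:
  moves:
    - {"delta_pos": [-0.04,0,-0.005],"turn": [-0.3,0,1.3],"fingers": 0.9}
    - {"delta_pos": [-0.04,0,-0.003],"turn": [0,0,0],"fingers": 0.9}
    - {"delta_pos": [-0.04,0,-0.003],"turn": [0,0,0],"fingers": 0.9}
    - {"delta_pos": [-0.04,0,-0.003],"turn": [0,0,0],"fingers": 0.9}
    - {"delta_pos": [-0.04,0,0],"turn": [0,0,0],"fingers": 0.9}
    - {"delta_pos": [-0.04,0,0],"turn": [0,0,0],"fingers": 0.9}
    - {"delta_pos": [-0.04,0,0],"turn": [0,0,0],"fingers": 0.9}
    - {"delta_pos": [-0.04,0,0],"turn": [0,0,0],"fingers": 0.9}
    - {"delta_pos": [-0.04,0,0],"turn": [0,0,0],"fingers": 0.9}
    - {"delta_pos": [0,0,0],"turn": [0,0,0],"fingers": 0.9}

```text
time: 11.5
eef_pos: [0.4593, -0.0424, 0.2411]
ee_rot: [-3.136, 0.005, 1.614]
wrist_force: [0.0, 0.1, -0.3]
finger_gap: 0.0767
```

```bash
python3 - <<'E'
from h import *
tool([.479,-.03,.158])
c,o=snap("wrist","w4")
tool([.479,-.03,.158])
E
```

```text
t 11.5 tcp [ 0.4593 -0.0424  0.2411] rpy deg [-179.7    0.3   92.5] gap 0.0767 F [ 0.   0.1 -0.3] q [-0.26 -0.17  1.95 -0.01  1.37 -0.3 ]
tool shift [0.0119 0.0207 0.0829]
t 11.55 tcp [ 0.4591 -0.0404  0.2408] rpy deg [-179.7    0.2   92.6] gap 0.0769 F [0.6 0.3 0.2] q [-0.26 -0.17  1.95 -0.    1.37 -0.3 ]
tool shift [0.0098 0.0208 0.0827]
```

View pics/w4.png

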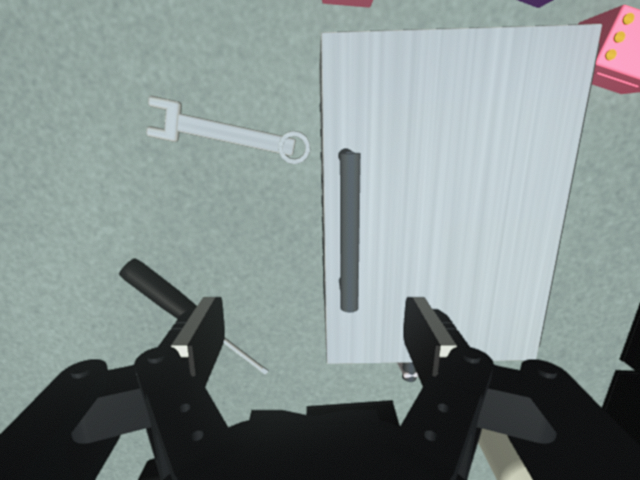

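```bash
python3 - <<'E'
from h import *
c=np.load("w4.npz"); o=bot.get_obs()
h=np.array([onplane(c,u,v,.154,o) for u,v in [(351,153),(349,311)]]);print(h,h.mean(0),np.degrees(np.arctan2(h[0,1]-h[1,1],h[0,0]-h[1,0]))-90)
l=np.array([onplane(c,u,v,.12,o) for u,v in [(322,34),(600,24),(539,360),(328,362)]]);print(l,l.mean(0))
for i in range(4): d=l[i]-l[(i+1)%4];print(np.linalg.norm(d),np.degrees(np.arctan2(d[1],d[0]))%90)
P=cloud(c,o); print(P[230,350],P[230,450])
tool([*h.mean(0)[:2],.158])
E
```

```text
[[ 0.47772477  0.02404105  0.154     ]
 [ 0.48430426 -0.07802222  0.154     ]] [ 0.48101451 -0.02699059  0.154     ] 3.6884581256693565
[[ 0.45806731  0.09150571  0.12      ]
 [ 0.62512521  0.10415515  0.12      ]
 [ 0.64559537 -0.13406442  0.12      ]
 [ 0.47531079 -0.14437914  0.12      ]] [ 0.55102467 -0.02069567  0.12      ]
0.16753611145338881 4.330110158632408
0.23909745633896343 4.911351290430687
0.17059668970055253 3.466364838697847
0.2365142730340034 4.180957622178056
[ 0.47994911 -0.02024899  0.16031944] [ 0.55617072 -0.02863726  0.11973115]
t 11.55 tcp [ 0.4591 -0.0404  0.2408] rpy deg [-179.7    0.2   92.6] gap 0.0769 F [0.6 0.3 0.2] q [-0.26 -0.17  1.95 -0.    1.37 -0.3 ]
tool shift [0.0127 0.023  0.0827]
```

>>> step_arm:
  moves:
    - {"delta_pos": [0.01,0.022,0],"turn": [0,0,-1.2],"fingers": 0.7}
    - {"delta_pos": [0,0,0.03],"turn": [0,0,0],"fingers": 0.7}
    - {"delta_pos": [0,0,0.03],"turn": [0,0,0],"fingers": 0.7}
    - {"delta_pos": [0,0,0.015],"turn": [0,0,0],"fingers": 0.7}
    - {"delta_pos": [0,0,0],"turn": [0,0,0],"fingers": 0.7}

```text
time: 12.05
eef_pos: [0.4809, -0.0243, 0.1625]
ee_rot: [-3.136, 0.0, 1.631]
wrist_force: [-0.2, -0.4, 0.3]
finger_gap: 0.0599
```

```bash
python3 - <<'E'
from h import *
tool([.480,-.028,.157])
E
```

```text
t 12.05 tcp [ 0.4809 -0.0243  0.1625] rpy deg [-179.7    0.    93.4] gap 0.0599 F [-0.2 -0.4  0.3] q [-0.21 -0.03  1.98 -0.    1.2  -0.27]
tool shift [-0.0036 -0.001   0.0055]
```

>>> step_arm:
  moves:
    - {"delta_pos": [-0.002,-0.001,0.004],"turn": [0,0,0],"fingers": 0.7}
    - {"delta_pos": [0,0,0],"turn": [0,0,0],"fingers": 0}
    - {"delta_pos": [0,0,0],"turn": [0,0,0],"fingers": 0}
    - {"delta_pos": [0,0,0],"turn": [0,0,0],"fingers": 0}
    - {"delta_pos": [0,0,0],"turn": [0,0,0],"fingers": 0}
    - {"delta_pos": [0,0,0],"turn": [0,0,0],"fingers": 0}
  newtons: 60

```text
time: 12.65
eef_pos: [0.4801, -0.0245, 0.1608]
ee_rot: [-3.137, 0.001, 1.632]
wrist_force: [2.1, 0.3, -3.8]
finger_gap: 0.0097
```

```bash
python3 - <<'E'
from h import *
o=tool([.480,-.028,.157])
# hinge estimate from the gripped bar: bar closed = grasp point 3mm ahead
ax=np.array([np.cos(np.radians(3.7)),np.sin(np.radians(3.7)),0])
print("hinge", o["eef_pos"]*[1,1,0]+ax*.155+[0,0,.112])
E
```

```text
t 12.65 tcp [ 0.4801 -0.0245  0.1608] rpy deg [-179.7    0.    93.5] gap 0.0097 F [ 2.1  0.3 -3.8] q [-0.21 -0.04  1.98 -0.    1.2  -0.27]
tool shift [-0.0034 -0.0003  0.0038]
hinge [ 0.63481005 -0.01453868  0.112     ]
```

```bash
cat >> h.py <<'E'
P0=np.array([.4801,-.0245,.1608])
def arc(dth=.03,n=12,yaw=3.7):
    o=bot.get_obs(); a=np.radians(yaw); e=np.array([np.cos(a),np.sin(a),0])
    d=o["eef_pos"]-P0; r=np.array([-155+1e3*d@e,42+1e3*d[2]])
    th=np.arctan2(42,155)*-1+np.arctan2(r[1],-r[0]); print("theta",th.round(3),"radius err mm",np.hypot(*r)-np.hypot(155,42),"gap",o["finger_gap"],"F",o["wrist_force"].round(1),"lateral",1e3*d@np.array([-e[1],e[0],0]))
    B=lambda t:np.array([-155*np.cos(t)+42*np.sin(t),155*np.sin(t)+42*np.cos(t)])
    W=Ro.from_euler('xyz',o["ee_rot"]); p=r
    for i in range(n):
        t=th+dth*(i+1); q=B(t); s=q-p if i else q-p; p=q
        print(np.round(W.inv().apply(e*s[0]+np.array([0,0,s[1]])),1),round(t,3))
E
python3 -c "
from h import *
arc()"
```

```text
theta -0.0 radius err mm -0.03853828379948254 gap 0.009660759227162244 F [ 2.1  0.3 -3.8] lateral -0.04323742145931864
[ 0.   1.3 -4.6] 0.03
[ 0.   1.4 -4.6] 0.06
[ 0.   1.6 -4.5] 0.09
[ 0.   1.7 -4.5] 0.12
[ 0.   1.9 -4.4] 0.15
[ 0.   2.  -4.4] 0.18
[ 0.   2.1 -4.3] 0.21
[ 0.   2.2 -4.3] 0.24
[ 0.   2.4 -4.2] 0.27
[ 0.   2.5 -4.1] 0.3
[ 0.   2.6 -4. ] 0.33
[ 0.   2.7 -4. ] 0.36
```

>>> step_arm:
  moves:
    - {"delta_pos": [0,0.0013,-0.005],"turn": [0,0,0],"fingers": 0}
    - {"delta_pos": [0,0.0014,-0.005],"turn": [0,0,0],"fingers": 0}
    - {"delta_pos": [0,0.0016,-0.005],"turn": [0,0,0],"fingers": 0}
    - {"delta_pos": [0,0.0018,-0.005],"turn": [0,0,0],"fingers": 0}
    - {"delta_pos": [0,0.002,-0.005],"turn": [0,0,0],"fingers": 0}
    - {"delta_pos": [0,0.002,-0.005],"turn": [0,0,0],"fingers": 0}

```text
time: 13.25
eef_pos: [0.4893, -0.0239, 0.1869]
ee_rot: [-3.132, -0.001, 1.631]
wrist_force: [7.4, -1.7, -16.2]
finger_gap: 0.0099
```

```bash
python3 -c "
from h import *
arc()"
```

```text
theta 0.173 radius err mm 0.32592037385572326 gap 0.009881743271076895 F [  7.4  -1.7 -16.2] lateral 0.0523337023872676
[ 0.   2.4 -4.2] 0.203
[ 0.   2.2 -4.3] 0.233
[ 0.   2.3 -4.2] 0.263
[ 0.   2.4 -4.1] 0.293
[ 0.   2.6 -4.1] 0.323
[ 0.   2.7 -4. ] 0.353
[ 0.   2.8 -3.9] 0.383
[ 0.   2.9 -3.8] 0.413
[ 0.   3.  -3.7] 0.443
[ 0.   3.2 -3.6] 0.473
[ 0.   3.3 -3.5] 0.503
[ 0.   3.4 -3.4] 0.533
```

>>> step_arm:
  moves:
    - {"delta_pos": [0,0.0024,-0.0044],"turn": [0,0,0],"fingers": 0}
    - {"delta_pos": [0,0.0024,-0.0045],"turn": [0,0,0],"fingers": 0}
    - {"delta_pos": [0,0.0025,-0.0044],"turn": [0,0,0],"fingers": 0}
    - {"delta_pos": [0,0.0026,-0.0043],"turn": [0,0,0],"fingers": 0}
    - {"delta_pos": [0,0.0028,-0.0043],"turn": [0,0,0],"fingers": 0}
    - {"delta_pos": [0,0.0029,-0.0042],"turn": [0,0,0],"fingers": 0}
    - {"delta_pos": [0,0.003,-0.0041],"turn": [0,0,0],"fingers": 0}
    - {"delta_pos": [0,0.0031,-0.004],"turn": [0,0,0],"fingers": 0}
    - {"delta_pos": [0,0.0032,-0.0039],"turn": [0,0,0],"fingers": 0}
    - {"delta_pos": [0,0.0034,-0.0038],"turn": [0,0,0],"fingers": 0}

```text
time: 14.25
eef_pos: [0.5159, -0.022, 0.2286]
ee_rot: [-3.119, -0.002, 1.631]
wrist_force: [-1.7, -0.7, -11.7]
finger_gap: 0.0097
```

```bash
python3 -c "
from h import *
arc()"
```

```text
theta 0.48 radius err mm 1.4371027180742715 gap 0.009652817043926705 F [ -1.7  -0.7 -11.7] lateral 0.1629489912512303
[ 0.   4.3 -2.6] 0.51
[ 0.   3.3 -3.5] 0.54
[ 0.   3.4 -3.4] 0.57
[ 0.   3.5 -3.3] 0.6
[ 0.   3.6 -3.2] 0.63
[ 0.   3.7 -3. ] 0.66
[ 0.   3.8 -2.9] 0.69
[ 0.   3.9 -2.8] 0.72
[ 0.   4.  -2.7] 0.75
[ 0.   4.1 -2.6] 0.78
[ 0.   4.1 -2.5] 0.81
[ 0.   4.2 -2.3] 0.84
```

>>> step_arm:
  moves:
    - {"delta_pos": [0,0.0044,-0.003],"turn": [0,0,0],"fingers": 0}
    - {"delta_pos": [0,0.0036,-0.0036],"turn": [0,0,0],"fingers": 0}
    - {"delta_pos": [0,0.0036,-0.0035],"turn": [0,0,0],"fingers": 0}
    - {"delta_pos": [0,0.0037,-0.0034],"turn": [0,0,0],"fingers": 0}
    - {"delta_pos": [0,0.0038,-0.0033],"turn": [0,0,0],"fingers": 0}
    - {"delta_pos": [0,0.0039,-0.0031],"turn": [0,0,0],"fingers": 0}
    - {"delta_pos": [0,0.004,-0.003],"turn": [0,0,0],"fingers": 0}
    - {"delta_pos": [0,0.0041,-0.0029],"turn": [0,0,0],"fingers": 0}
    - {"delta_pos": [0,0.0042,-0.0028],"turn": [0,0,0],"fingers": 0}
    - {"delta_pos": [0,0.0043,-0.0027],"turn": [0,0,0],"fingers": 0}

```text
time: 15.25
eef_pos: [0.5539, -0.0194, 0.2612]
ee_rot: [-3.103, -0.003, 1.631]
wrist_force: [-5.8, -2.4, -9.3]
finger_gap: 0.0098
```

```bash
python3 -c "
from h import *
arc()"
```

```text
theta 0.789 radius err mm 3.219577736010649 gap 0.009815255882282273 F [-5.8 -2.4 -9.3] lateral 0.3254688882193465
[0.  5.8 0.3] 0.819
[ 0.   4.2 -2.4] 0.849
[ 0.   4.3 -2.2] 0.879
[ 0.   4.3 -2.1] 0.909
[ 0.   4.4 -2. ] 0.939
[ 0.   4.5 -1.8] 0.969
[ 0.   4.5 -1.7] 0.999
[ 0.   4.6 -1.6] 1.029
[ 0.   4.6 -1.4] 1.059
[ 0.   4.6 -1.3] 1.089
[ 0.   4.7 -1.1] 1.119
[ 0.   4.7 -1. ] 1.149
```

>>> step_arm:
  moves:
    - {"delta_pos": [0,0.0047,-0.002],"turn": [0,0,0],"fingers": 0}
    - {"delta_pos": [0,0.0044,-0.0022],"turn": [0,0,0],"fingers": 0}
    - {"delta_pos": [0,0.0045,-0.002],"turn": [0,0,0],"fingers": 0}
    - {"delta_pos": [0,0.0045,-0.0019],"turn": [0,0,0],"fingers": 0}
    - {"delta_pos": [0,0.0046,-0.0018],"turn": [0,0,0],"fingers": 0}
    - {"delta_pos": [0,0.0047,-0.0016],"turn": [0,0,0],"fingers": 0}
    - {"delta_pos": [0,0.0047,-0.0015],"turn": [0,0,0],"fingers": 0}
    - {"delta_pos": [0,0.0048,-0.0014],"turn": [0,0,0],"fingers": 0}

```text
time: 16.05
eef_pos: [0.5894, -0.0169, 0.2778]
ee_rot: [-3.089, -0.004, 1.631]
wrist_force: [-6.7, -1.3, -9.3]
finger_gap: 0.0094
```

```bash
python3 -c "
from h import *
arc()
c,o=snap('top','t2'); c,o=snap('scene','s3')
cv2.imwrite('pics/s3c.png',cv2.resize(c['img'][130:350,200:440,::-1],None,fx=2.5,fy=2.5))
"
```

```text
theta 1.028 radius err mm 4.751185168750737 gap 0.009389794405820174 F [-6.7 -1.3 -9.3] lateral 0.4850009812742731
[0.  6.1 3. ] 1.058
[ 0.   4.6 -1.4] 1.088
[ 0.   4.7 -1.2] 1.118
[ 0.   4.7 -1.1] 1.148
[ 0.   4.7 -0.9] 1.178
[ 0.   4.8 -0.8] 1.208
[ 0.   4.8 -0.7] 1.238
[ 0.   4.8 -0.5] 1.268
[ 0.   4.8 -0.4] 1.298
[ 0.   4.8 -0.2] 1.328
[ 0.   4.8 -0.1] 1.358
[0.  4.8 0.1] 1.388
```

View pics/s3c.png

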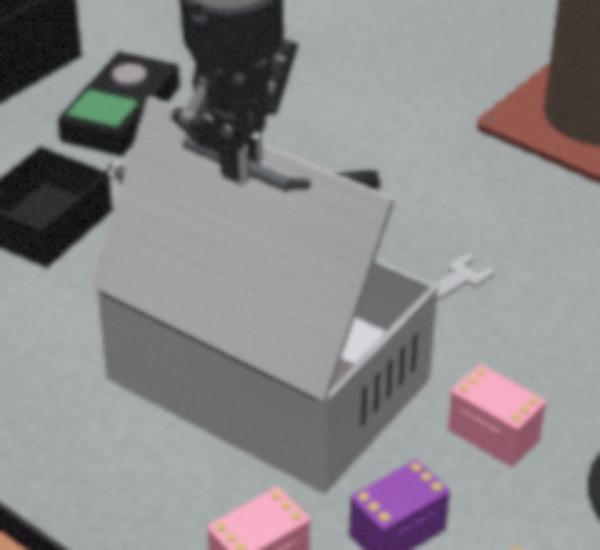

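View pics/t2.png

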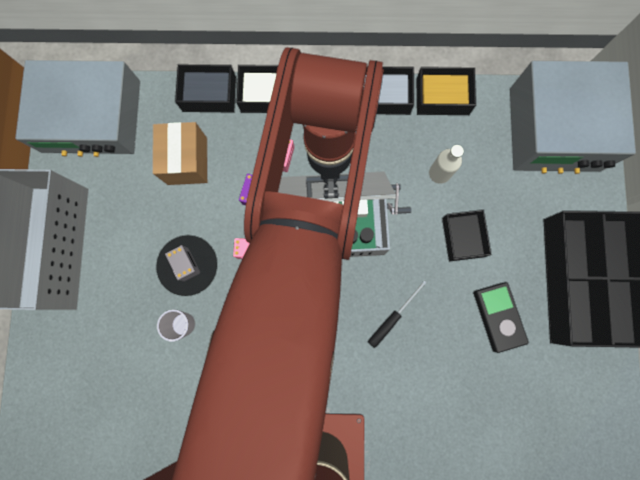

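>>> step_arm:
  moves:
    - {"delta_pos": [0,0.005,-0.0008],"turn": [0,0,0],"fingers": 0}
    - {"delta_pos": [0,0.0048,-0.0008],"turn": [0,0,0],"fingers": 0}
    - {"delta_pos": [0,0.0048,-0.0006],"turn": [0,0,0],"fingers": 0}
    - {"delta_pos": [0,0.0048,-0.0005],"turn": [0,0,0],"fingers": 0}
    - {"delta_pos": [0,0.0048,-0.0004],"turn": [0,0,0],"fingers": 0}

```text
time: 16.65
eef_pos: [0.6127, -0.0153, 0.2837]
ee_rot: [-3.085, -0.004, 1.631]
wrist_force: [-7.6, -2.5, -7.3]
finger_gap: 0.009
```

```bash
python3 -c "
from h import *
arc(n=5)
tool()
"
```

```text
theta 1.173 radius err mm 5.774175159709955 gap 0.009047941209295998 F [-7.6 -2.5 -7.3] lateral 0.6055350129900099
[0.  5.8 4.8] 1.203
[ 0.   4.8 -0.7] 1.233
[ 0.   4.8 -0.6] 1.263
[ 0.   4.8 -0.4] 1.293
[ 0.   4.8 -0.3] 1.323
t 16.65 tcp [ 0.6127 -0.0153  0.2837] rpy deg [-176.8   -0.2   93.4] gap 0.009 F [-7.6 -2.5 -7.3] q [-0.15  0.22  1.48 -0.01  1.51 -0.21]
```

>>> step_arm:
  moves:
    - {"delta_pos": [0,0.005,0],"turn": [0,0,0],"fingers": 0}
    - {"delta_pos": [0,0.0048,0],"turn": [0,0,0],"fingers": 0}
    - {"delta_pos": [0,0.004,0],"turn": [0,0,0],"fingers": 0}

```text
time: 16.95
eef_pos: [0.6254, -0.0145, 0.2854]
ee_rot: [-3.081, -0.004, 1.631]
wrist_force: [-7.0, -1.9, -7.9]
finger_gap: 0.0096
```

```bash
python3 -c "
from h import *
arc(n=1)
c,o=snap('top','t3'); P=cloud(c)
cv2.imwrite('pics/t3c.png',cv2.resize(c['img'][150:290,240:440,::-1],None,fx=4,fy=4))
print(P[185,372],P[190,385],P[180,385])
"
```

```text
theta 1.25 radius err mm 6.245328002014389 gap 0.00961701077183265 F [-7.  -1.9 -7.9] lateral 0.6399118594287584
[-0.   5.5  5.7] 1.28
[ 0.63829304 -0.11741986  0.037154  ] [ 0.60617648 -0.14010955  0.11459427] [ 0.66128942 -0.15279626  0.00141573]
```

View pics/t3c.png

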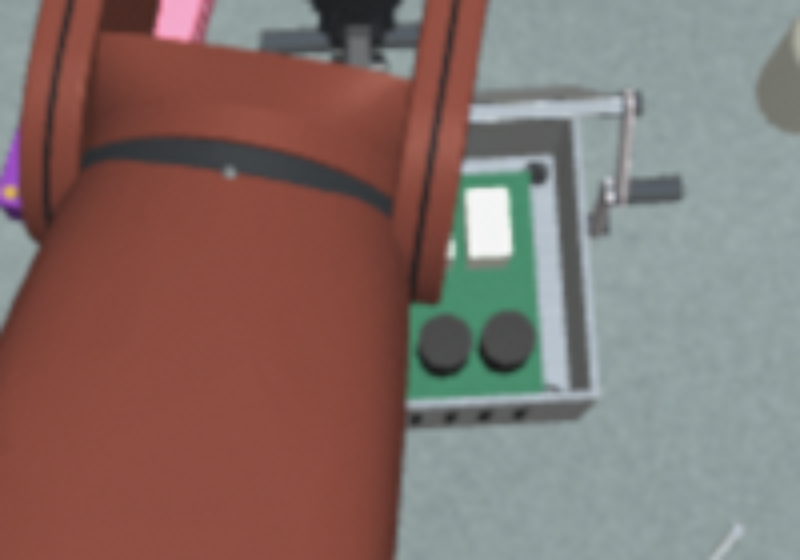

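```bash
python3 -c "
from h import *
c=np.load('t3.npz')
g=lambda u,v,z:onplane(c,240+u/4,150+v/4,z)
k=g(654,189,.158);hd=g(630,100,.207);ft=g(599,222,.10)
a=np.radians(3.7);e=np.array([np.cos(a),np.sin(a),0]);n=np.array([-e[1],e[0],0])
hinge=np.array([.6348,-.0172,.112])
for p in (k,hd,ft,g(680,187,.158),g(627,190,.158),g(605,190,.158),g(565,120,.112),g(597,395,.112)): print(p.round(4),'case x',1e3*(p-hinge)@e,'y',1e3*(p-hinge)@n)
P=cloud(c);print(P[196:199,402:410,2].round(3))
c=np.load('top0.npz')
"
```

```text
[ 0.5795 -0.1748  0.158 ] case x -65.35955770119293 y -153.68980243780902
[ 0.6141 -0.1554  0.207 ] case x -29.59892413984011 y -136.60570171338122
[ 0.5741 -0.1524  0.1   ] case x -69.29400151577282 y -131.00346538199034
[ 0.5808 -0.1887  0.158 ] case x -64.96257786850255 y -167.646400689464
[ 0.5787 -0.1604  0.158 ] case x -65.18241847070666 y -139.23912114880721
[ 0.5786 -0.1486  0.158 ] case x -64.59206501489629 y -127.49412400246979
[ 0.6299 -0.132   0.112 ] case x -12.296744718496159 y -114.24189175114097
[ 0.4739 -0.1495  0.112 ] case x -169.09230017295215 y -121.65105250446064
[[0.167 0.166 0.167 0.166 0.164 0.166 0.168 0.166]
 [0.165 0.166 0.167 0.167 0.166 0.164 0.167 0.165]
 [0.165 0.166 0.165 0.166 0.166 0.163 0.167 0.165]]
```

>>> step_arm:
  moves:
    - {"delta_pos": [0,0,0],"turn": [0,0,0],"fingers": 0.28}
    - {"delta_pos": [0,0,0],"turn": [0,0,0],"fingers": 0.28}
    - {"delta_pos": [0,0,-0.02],"turn": [0,0,0],"fingers": 0.28}
    - {"delta_pos": [0,0,-0.04],"turn": [0,0,0],"fingers": 0.28}
    - {"delta_pos": [0,-0.01,-0.03],"turn": [-8,0,0],"fingers": 0.28}
    - {"delta_pos": [0,-0.04,0],"turn": [-8,0,0],"fingers": 0.35}
    - {"delta_pos": [0,-0.04,0.006],"turn": [-8,0,0],"fingers": 0.45}
    - {"delta_pos": [-0.02,-0.03,0.006],"turn": [-8,0,0],"fingers": 0.45}

```text
time: 17.8
eef_pos: [0.539, -0.04, 0.3637]
ee_rot: [2.61, 0.003, 1.635]
wrist_force: [-0.3, -0.0, 1.2]
finger_gap: 0.0385
```

```bash
python3 -c "
from h import *
o=tool([.5236,-.18,.2146])
print(Ro.from_euler('xyz',o['ee_rot']).as_matrix().round(2))
"
```

```text
t 17.8 tcp [ 0.539  -0.04    0.3637] rpy deg [149.5   0.2  93.7] gap 0.0385 F [-0.3 -0.   1.2] q [-0.33 -0.43  2.    0.22  1.08 -0.45]
tool shift [-0.1383 -0.0968  0.1166]
[[-0.06  0.86  0.51]
 [ 1.    0.06  0.03]
 [-0.    0.51 -0.86]]
```

>>> step_arm:
  moves:
    - {"delta_pos": [-0.04,-0.02,0.01],"turn": [-7,0,0],"fingers": 0.45}
    - {"delta_pos": [-0.04,-0.025,0.015],"turn": [-7,0,0],"fingers": 0.45}
    - {"delta_pos": [-0.04,-0.025,0.02],"turn": [0,0,0],"fingers": 0.45}
    - {"delta_pos": [-0.02,-0.03,0.03],"turn": [0,0,0],"fingers": 0.45}
    - {"delta_pos": [0,-0.02,0.02],"turn": [0,0,0],"fingers": 0.45}

```text
time: 18.3
eef_pos: [0.5244, -0.179, 0.2408]
ee_rot: [2.361, 0.03, 1.631]
wrist_force: [0.6, -0.1, -0.1]
finger_gap: 0.0385
```

```bash
python3 -c "
from h import *
o=tool([.5236,-.18,.2146])
c,o=snap('top','t4'); 
cv2.imwrite('pics/t4c.png',cv2.resize(c['img'][150:290,300:480,::-1],None,fx=4,fy=4))
c,o=snap('wrist','w5'); 
"
```

```text
t 18.3 tcp [ 0.5244 -0.179   0.2408] rpy deg [135.3   1.7  93.4] gap 0.0385 F [ 0.6 -0.1 -0.1] q [-0.77 -0.38  2.29  0.78  0.8  -1.28]
tool shift [-0.0001 -0.0191  0.018 ]
```

View pics/t4c.png

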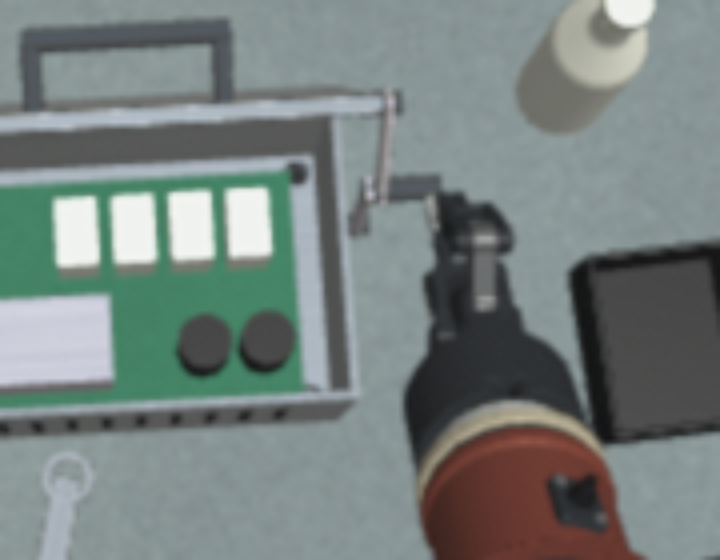

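View pics/w5.png

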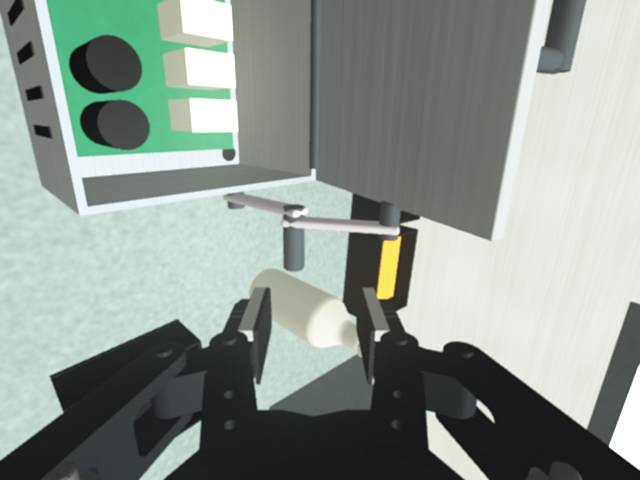

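```bash
python3 -c "
from h import *
c=np.load('w5.npz');o=bot.get_obs(); P=cloud(c,o); W=Ro.from_euler('xyz',o['ee_rot'])
tool()
a=np.radians(3.7);e=np.array([np.cos(a),np.sin(a),0]);n=np.array([-e[1],e[0],0]);hinge=np.array([.6348,-.0172,.112])
for v in (230,240,250,260,266):
  p=np.nanmean(P[v,290:297],0); t=W.inv().apply(p-o['eef_pos']); print(v,p.round(4),'tool',t.round(4),'case',1e3*np.array([(p-hinge)@e,(p-hinge)@n,p[2]-.112]).round(4))
c=np.load('t4.npz'); 
for z in(.158,): 
  k=onplane(c,300+413/4,150+188/4,z); print('top',k, W.inv().apply(k-o['eef_pos']))
"
```

```text
t 18.4 tcp [ 0.5235 -0.176   0.2381] rpy deg [135.6   1.4  93.6] gap 0.0386 F [ 0.1  0.9 -0.2] q [-0.77 -0.37  2.29  0.78  0.8  -1.28]
230 [ 0.576  -0.1573  0.1653] tool [ 0.0171 -0.0124  0.0892] case [ -67.7 -136.    53.3]
240 [ 0.5764 -0.1639  0.1653] tool [ 0.0105 -0.0125  0.0893] case [ -67.7 -142.6   53.3]
250 [ 0.5768 -0.1705  0.1654] tool [ 0.0038 -0.0126  0.0893] case [ -67.8 -149.3   53.4]
260 [ 0.5773 -0.1774  0.1653] tool [-0.003  -0.0128  0.0896] case [ -67.7 -156.1   53.3]
266 [ 0.5775 -0.1815  0.1653] tool [-0.0072 -0.0128  0.0896] case [ -67.7 -160.3   53.3]
top [ 0.5800357  -0.17425714  0.158     ] [ 9.14025591e-05 -1.57500146e-02  9.67457885e-02]
```

>>> step_arm:
  moves:
    - {"delta_pos": [0.001,-0.017,0.015],"turn": [0,0,0],"fingers": 0.45}
    - {"delta_pos": [0,0,0.03],"turn": [0,0,0],"fingers": 0.45}
    - {"delta_pos": [0,0,0.025],"turn": [0,0,0],"fingers": 0.45}
    - {"delta_pos": [0,0,0.01],"turn": [0,0,0],"fingers": 0.45}

```text
time: 18.8
eef_pos: [0.576, -0.1783, 0.184]
ee_rot: [2.347, 0.039, 1.632]
wrist_force: [-8.8, 1.0, 2.8]
finger_gap: 0.0385
```

```bash
python3 -c "
from h import *
tool()
c,o=snap('wrist','w6'); P=cloud(c,o); W=Ro.from_euler('xyz',o['ee_rot'])
np.save('P6.npy',W.inv().apply((P-o['eef_pos']).reshape(-1,3)).reshape(P.shape))
"
```

```text
t 18.8 tcp [ 0.576  -0.1783  0.184 ] rpy deg [134.5   2.2  93.5] gap 0.0385 F [-8.8  1.   2.8] q [-0.68 -0.15  2.23  0.94  0.61 -1.43]
```

View pics/w6.png

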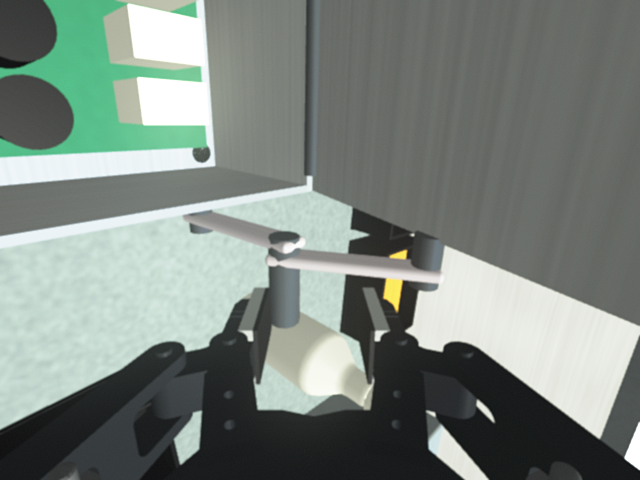

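```bash
python3 -c "
import numpy as np
P=np.load('P6.npy')
for v in (275,290,305,315,322): print(v,np.nanmedian(P[v,278:292],0).round(4))
print(np.nanmedian(P[310:330,258:263].reshape(-1,3),0), np.nanmedian(P[310:330,370:376].reshape(-1,3),0))
"
```

```text
275 [ 0.0182 -0.0118  0.0168]
290 [ 0.0114 -0.0119  0.0164]
305 [ 0.0039 -0.0123  0.0169]
315 [-0.001  -0.0124  0.017 ]
322 [-0.0045 -0.0125  0.0169]
[ 0.01177612 -0.01898558 -0.00713368] [ 0.01248701  0.0214102  -0.00998146]
```

>>> step_arm:
  moves:
    - {"delta_pos": [0,0,-0.012],"turn": [0,0,0],"fingers": 0.5}
    - {"delta_pos": [0,-0.014,0],"turn": [0,0,0],"fingers": 0.5}
    - {"delta_pos": [0,-0.003,0.015],"turn": [0,0,0],"fingers": 0.5}
    - {"delta_pos": [0,0,0.014],"turn": [0,0,0],"fingers": 0.5}

```text
time: 19.25
eef_pos: [0.5817, -0.1805, 0.1726]
ee_rot: [2.333, 0.049, 1.636]
wrist_force: [0.1, -0.2, 1.1]
finger_gap: 0.0427
```

```bash
cat >> h.py <<'E'
def wl(tag):
    c,o=snap('wrist',tag); P=cloud(c,o); W=Ro.from_euler('xyz',o['ee_rot']); T=W.inv().apply((P-o['eef_pos']).reshape(-1,3)).reshape(P.shape)
    np.save(tag+'.npy',T); return T
E
python3 -c "
from h import *
tool()
wl('w7')
"
```

```text
t 19.25 tcp [ 0.5817 -0.1805  0.1726] rpy deg [133.7   2.8  93.7] gap 0.0427 F [ 0.1 -0.2  1.1] q [-0.68 -0.11  2.23  1.01  0.58 -1.51]
```

View pics/w7.png

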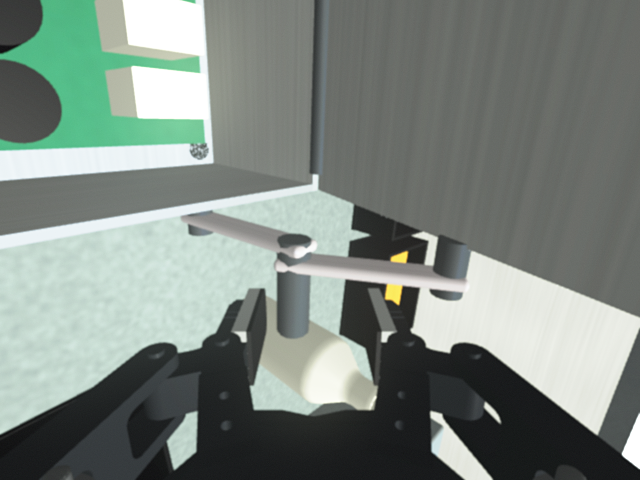

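```bash
python3 -c "
import numpy as np
P=np.load('w7.npy')
for v in (275,290,305,320,332,338): print(v,np.nanmedian(P[v,286:300],0).round(4))
"
```

```text
275 [ 0.0236 -0.0078  0.0043]
290 [ 0.017  -0.0081  0.0049]
305 [ 0.0104 -0.008   0.0049]
320 [ 0.0035 -0.0081  0.005 ]
332 [-0.0023 -0.0083  0.0055]
338 [-0.0056 -0.0096  0.0061]
```

>>> step_arm:
  moves:
    - {"delta_pos": [0.004,-0.009,0.003],"turn": [0,0,0],"fingers": 0.3}
    - {"delta_pos": [0,-0.002,0],"turn": [0,0,0],"fingers": 0.2}
    - {"delta_pos": [0,0,0],"turn": [0,0,0],"fingers": 0}
    - {"delta_pos": [0,0,0],"turn": [0,0,0],"fingers": 0}
  newtons: 30

```text
time: 19.7
eef_pos: [0.5768, -0.1773, 0.1648]
ee_rot: [2.332, 0.051, 1.637]
wrist_force: [0.2, -1.1, -4.6]
finger_gap: 0.013
```

```bash
python3 -c "
from h import *
tool()
wl('w8')
"
```

```text
t 19.7 tcp [ 0.5768 -0.1773  0.1648] rpy deg [133.6   2.9  93.8] gap 0.013 F [ 0.2 -1.1 -4.6] q [-0.68 -0.11  2.25  1.03  0.57 -1.55]
```

View pics/w8.png

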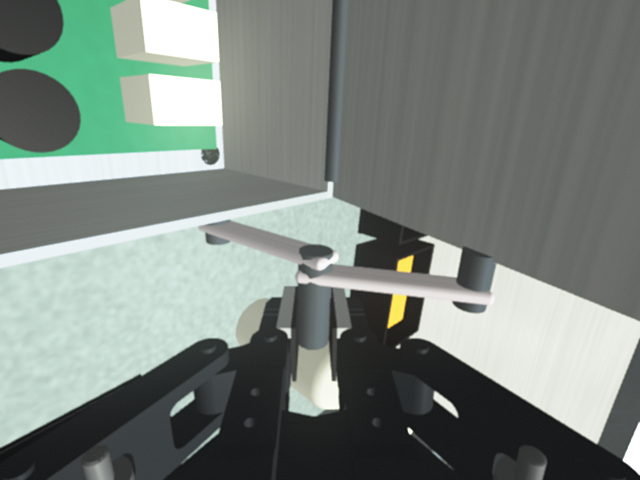

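>>> step_arm:
  moves:
    - {"delta_pos": [0,0.002,0.003],"turn": [0,0,0],"fingers": 0}
    - {"delta_pos": [0,0.0017,0.003],"turn": [0,0,0],"fingers": 0}
    - {"delta_pos": [0,0.0015,0.003],"turn": [0,0,0],"fingers": 0}
    - {"delta_pos": [0,0.0014,0.003],"turn": [0,0,0],"fingers": 0}
  newtons: 60

```text
time: 20.15
eef_pos: [0.5892, -0.1765, 0.1614]
ee_rot: [2.332, 0.048, 1.636]
wrist_force: [-1.8, -1.0, -6.9]
finger_gap: 0.0119
```

```bash
python3 -c "
from h import *
tool()
wl('w9')
"
```

```text
t 20.15 tcp [ 0.5892 -0.1765  0.1614] rpy deg [133.6   2.8  93.7] gap 0.0119 F [-1.8 -1.  -6.9] q [-0.66 -0.07  2.23  1.04  0.55 -1.54]
```

View pics/w9.png

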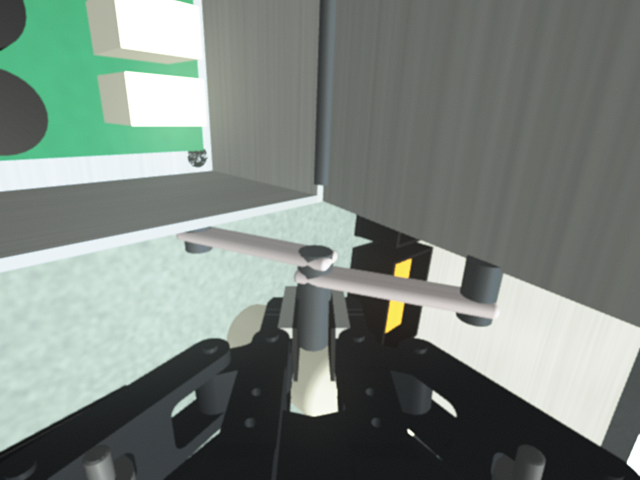

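>>> step_arm:
  moves:
    - {"delta_pos": [0,0.001,0.003],"turn": [0,0,0],"fingers": 0}
    - {"delta_pos": [0,0.001,0.003],"turn": [0,0,0],"fingers": 0}
    - {"delta_pos": [0,0.0008,0.003],"turn": [0,0,0],"fingers": 0}

```text
time: 20.5
eef_pos: [0.5981, -0.176, 0.1575]
ee_rot: [2.332, 0.047, 1.636]
wrist_force: [-13.2, 0.7, 3.5]
finger_gap: 0.0117
```

```bash
python3 -c "
from h import *
tool()
"
```

```text
t 20.5 tcp [ 0.5981 -0.176   0.1575] rpy deg [133.6   2.7  93.7] gap 0.0117 F [-13.2   0.7   3.5] q [-0.64 -0.05  2.21  1.06  0.54 -1.55]
```

>>> step_arm:
  moves:
    - {"delta_pos": [0,0.001,0.003],"turn": [0,0,0],"fingers": 0}
    - {"delta_pos": [0,0.0005,0.002],"turn": [0,0,0],"fingers": 0}

```text
time: 20.7
eef_pos: [0.6008, -0.1757, 0.1562]
ee_rot: [2.333, 0.048, 1.64]
wrist_force: [-76.4, 3.4, 44.7]
finger_gap: 0.0118
```

```bash
python3 -c "
from h import *
tool()
wl('w10')
"
```

```text
t 20.7 tcp [ 0.6008 -0.1757  0.1562] rpy deg [133.7   2.7  93.9] gap 0.0118 F [-76.4   3.4  44.7] q [-0.64 -0.04  2.2   1.06  0.54 -1.55]
```

View pics/w10.png

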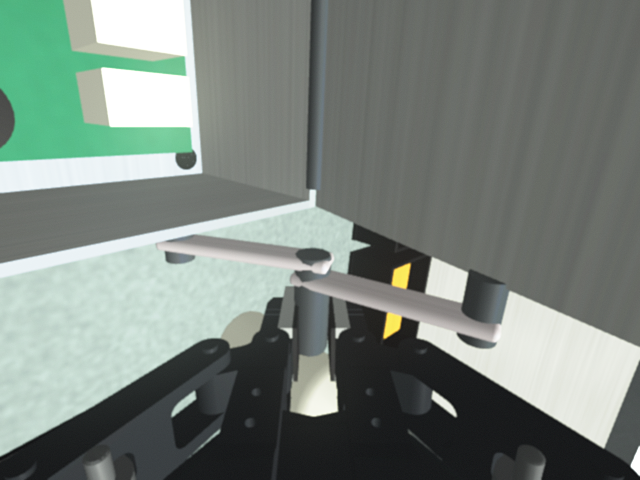

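>>> step_arm:
  moves:
    - {"delta_pos": [0,0,0],"turn": [0,0,0],"fingers": 0}
    - {"delta_pos": [0,0,0],"turn": [0,0,0],"fingers": 0.3}
    - {"delta_pos": [0,0,0],"turn": [0,0,0],"fingers": 0.4}
    - {"delta_pos": [0,0,0],"turn": [0,0,0],"fingers": 0.4}

```text
time: 21.15
eef_pos: [0.6014, -0.1777, 0.1622]
ee_rot: [2.326, 0.053, 1.64]
wrist_force: [-0.7, -0.1, 0.1]
finger_gap: 0.0344
```

```bash
python3 -c "
from h import *
tool()
wl('w11')
"
```

```text
t 21.15 tcp [ 0.6014 -0.1777  0.1622] rpy deg [133.3   3.   93.9] gap 0.0344 F [-0.7 -0.1  0.1] q [-0.64 -0.05  2.2   1.06  0.54 -1.55]
```

View pics/w11.png

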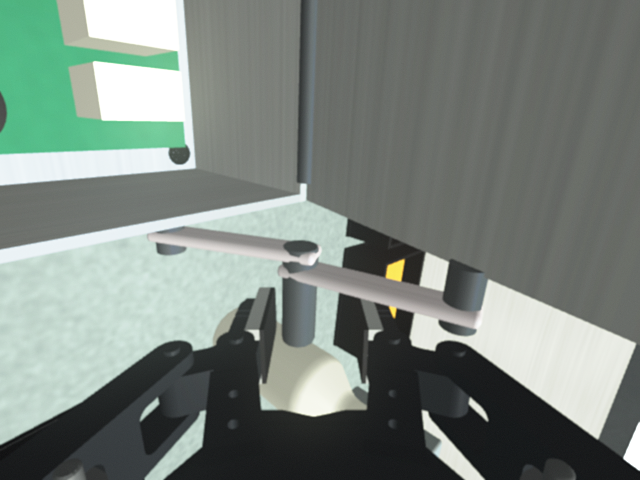

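>>> step_arm:
  moves:
    - {"delta_pos": [0,-0.005,0],"turn": [0,0,0],"fingers": 0.45}
    - {"delta_pos": [0,0,-0.02],"turn": [0,0,0],"fingers": 0.45}
    - {"delta_pos": [0,0,-0.03],"turn": [0,0,0],"fingers": 0.45}
    - {"delta_pos": [0,0,-0.04],"turn": [0,0,0],"fingers": 0.45}
    - {"delta_pos": [0,0,-0.04],"turn": [0,0,0],"fingers": 0.45}
    - {"delta_pos": [0,0,-0.04],"turn": [0,0,0],"fingers": 0.45}
    - {"delta_pos": [0,0,0],"turn": [0,0,0],"fingers": 0.45}

```text
time: 21.9
eef_pos: [0.4716, -0.1795, 0.2794]
ee_rot: [2.325, 0.055, 1.645]
wrist_force: [0.8, -0.3, 1.0]
finger_gap: 0.0386
```

```bash
python3 -c "
from h import *
tool()
wl('w12')
c,o=snap('top','t5')
c,o=snap('scene','s5')
"
```

```text
t 21.9 tcp [ 0.4716 -0.1795  0.2794] rpy deg [133.2   3.2  94.2] gap 0.0386 F [ 0.8 -0.3  1. ] q [-0.91 -0.6   2.36  0.79  0.97 -1.33]
```

View pics/w12.png

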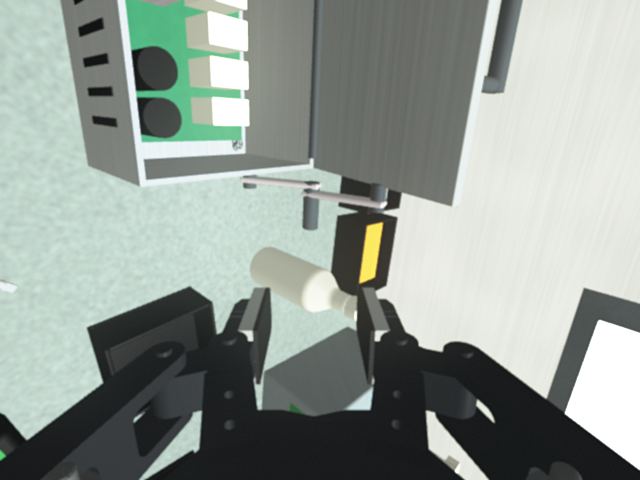

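View pics/t5.png

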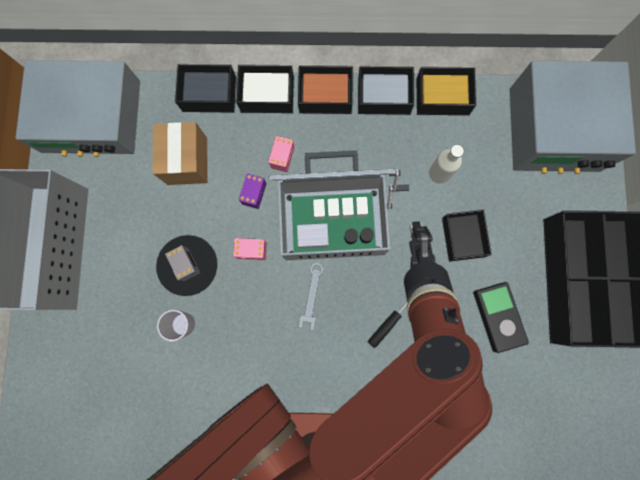

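View pics/s5.png

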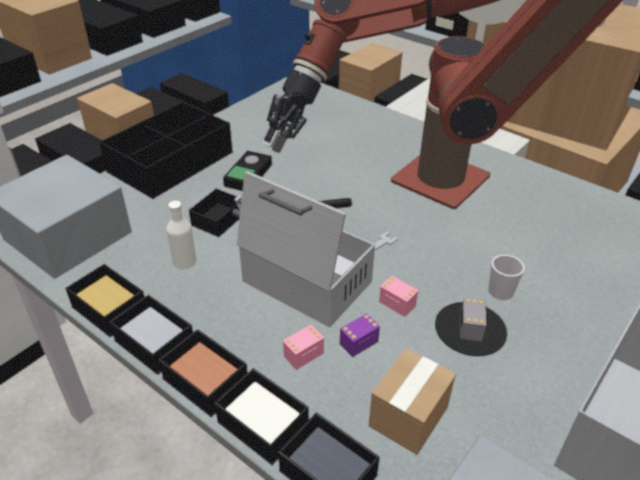

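>>> step_arm:
  moves:
    - {"delta_pos": [0,0,0],"turn": [0,0,0],"fingers": 0.45}
    - {"delta_pos": [0,0,0],"turn": [0,0,0],"fingers": 0.45}
    - {"delta_pos": [0,0,0],"turn": [0,0,0],"fingers": 0.45}
    - {"delta_pos": [0,0,0],"turn": [0,0,0],"fingers": 0.45}
    - {"delta_pos": [0,0,0],"turn": [0,0,0],"fingers": 0.45}
    - {"delta_pos": [0,0,0],"turn": [0,0,0],"fingers": 0.45}
    - {"delta_pos": [0,0,0],"turn": [0,0,0],"fingers": 0.45}
    - {"delta_pos": [0,0,0],"turn": [0,0,0],"fingers": 0.45}
    - {"delta_pos": [0,0,0],"turn": [0,0,0],"fingers": 0.45}
    - {"delta_pos": [0,0,0],"turn": [0,0,0],"fingers": 0.45}
    - {"delta_pos": [0,0,0],"turn": [0,0,0],"fingers": 0.45}
    - {"delta_pos": [0,0,0],"turn": [0,0,0],"fingers": 0.45}

```text
time: 23.25
eef_pos: [0.4727, -0.1749, 0.2662]
ee_rot: [2.339, 0.035, 1.651]
wrist_force: [-0.4, 0.6, -0.3]
finger_gap: 0.0385
```

```bash
python3 -c "
from h import *
c,o=snap('top','t6')
a=np.load('t5.npz')['img']; d=cv2.absdiff(a,c['img']).max(2)
print('lid area diff',d[150:260,270:412].max(),d[150:260,270:412].mean(), 'bg',d[50:150,200:260].max(),d[50:150,200:260].mean())
i=[cv2.resize(x[150:230,360:430,::-1],None,fx=5.7,fy=5.7,interpolation=cv2.INTER_CUBIC) for x in (a,c['img'])]
cv2.imwrite('pics/t56.png',np.hstack(i))
P=cloud(c); aa=np.radians(3.7);e=np.array([np.cos(aa),np.sin(aa),0]);n=np.array([-e[1],e[0],0]);h=np.array([.6348,-.0172,.112])
D=(P-h); X=1e3*D@e; Y=1e3*D@n; Z=1e3*D[...,2]
k=(Y<-145)&(Y>-165)&(X>-90)&(X<-10)&(Z>30)&(Z<70); print('pin',k.sum(),np.median(X[k]),np.median(Z[k]))
k=(abs(Y)<60)&(X>0)&(X<40)&(Z>140)&(Z<200); print('bar',k.sum(),np.median(X[k]),np.median(Z[k]))
k=(abs(Y-0)<100)&(X<-10)&(X>-70)&(Z>155)&(Z<200); print('lid edge',k.sum(),np.median(X[k]),np.median(Z[k]))
wl('w13')
"
```

```text
lid area diff 114 1.4653008962868117 bg 5 0.9093333333333333
pin 62 -43.76148381640256 46.342378043840654
bar 103 1.8739977705576376 166.3806640346006
lid edge 577 -40.160826809192166 165.13189750672652
```

View pics/t56.png

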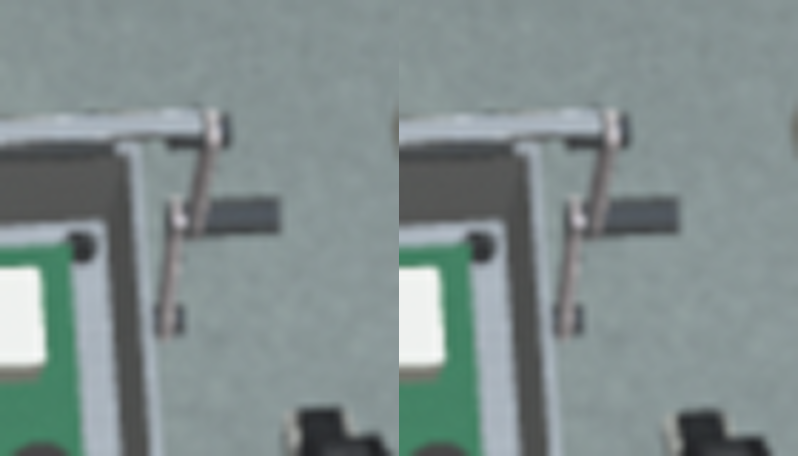

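View pics/w13.png

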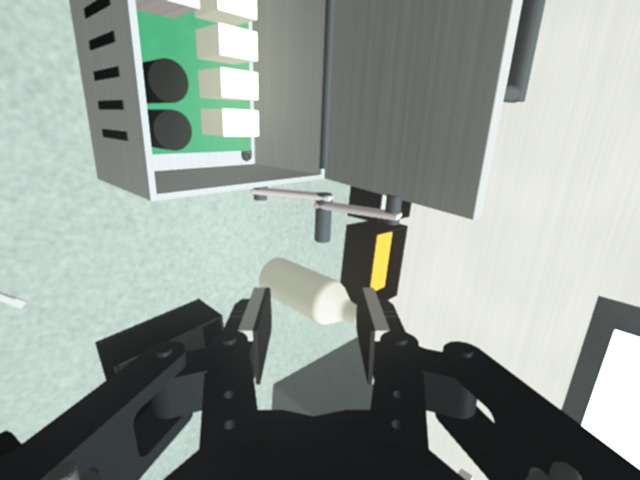

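```bash
python3 -c "
from h import *
print(bot.close_job())"
```

```text
the job is handed in; nothing more can be done
None
```

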